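# Load test cassettes into the analyser chute and start the run

## Robot

A 6-joint arm with a two-finger parallel gripper is mounted at the origin on the work surface. World frame = base frame: x ahead of the robot, y to its left, z up, the work surface at z = 0. Lengths are in mm, angles in degrees, forces in N, time in s.
With the tool pointing down it reaches from about 250 to 800 mm from the base axis. Payload 8.5 kg.
Tool frame: the origin (TCP) lies at the very end of the fingers, on their centre line; the grasp point (between the pads) lies 19 mm behind it; z points along the fingers, y is the line along which they close (so a half turn about z gives the same grasp; the last joint's range is limited). The gripper opens to 85 mm and grips with 20 to 120 N. Pads are 22 mm wide; open, the fingers measure 114 mm over their backs; the gripper's body (76 mm by 85 mm) begins 54 mm behind the grasp point. The pads swing forward as they close: fully open they stand 13 mm farther back than shut.
Start: joints at [70.302, 13.648, -0.773, 75.585, 0, 90], TCP at [176.943, 494.234, 207.276] pointing down, gripper open.
Joint ranges: [-152.45, 152.45], [-59.26, 108.67], [-65.41, 83.53], [-104.44, 129.93], [-82.83, 76.93], [-180, 180]. Speed limits (degrees/s): [127.2, 127.2, 159.86, 180, 180, 180].

## Interface

Orientations are given as [roll, pitch, yaw] about the fixed x, y, z axes, in that order (R = Rz(yaw) Ry(pitch) Rx(roll)).
In Python, from station import * gives the robot as it stands.
- The arm moves only by the tool carry_out, never from a script. Its argument "moves" is a list of rows, each an object of numbers: "jaw": the gripper command: -1 is shut, 1 is fully open, values between are in proportion; "tx", "ty", "tz": the shift along the tool's x, y, z in mm; "roll": the turn about the tool's z in degrees. In form: [{"jaw": .., "tx": .., "ty": .., "tz": .., "roll": ..}, ...]. A call has 1 to 20 rows; each row shifts and turns the commanded pose from where the row before left it, along the tool's axes as they then stand; what a row does not reach is not made up. A row lasts 1/10 s, in which the tool goes at most 50 mm and 8.59 degrees, less where a joint would pass 70% of its speed; a pose out of reach is approached as far as the arm can. A call with a gripper value outside its range is refused whole. The fingers move at their own pace and stop on an object; the grip force is fixed at half the most. Time passes only in rows, so rows that do not move let the fingers close. It gives the time, the measured TCP pose, the force, the opening and the grip force at its end, in the units of the state.
- state(): the state, without advancing time (a new reading comes with each control period).
- get_image(name): name is "scene" or "side" or "wrist"; returns a dict with "pixels" (384x512x3 uint8, red, green, blue), "fx", "fy", "cx", "cy" (pixels), "world_from_camera" (4x4, takes a point from camera to world coordinates); the wrist camera has in their place "hand_eye" (4x4, takes a point from camera to tool coordinates, whose origin is the TCP and whose axes are the flange's). Camera axes: x right, y down, z forward; pixel columns grow to the right and rows downward; lengths in mm; the calibration is good to about 2 mm. A picture is of the moment at which its call begins: read the wrist's pose just before it. There is no depth.
- job_done(): hands the job in; it is judged then, once.
Trained networks look in the newest picture that a camera, given by its name, has taken for a name from the list of things; names that differ only in an ending like _2 or _b are one class to them, and where a whole thing is asked for, a point or a joint stands for the part that bears it (a point fixed in the world has none). Each returns a list of dicts, best first, with "confidence" (0 to 1); they miss things now and then, are a little off and sometimes report something else, mostly with a low value. They report only what shows in the picture. A call takes as long as a camera call. They do not tell look-alikes from the thing itself.
- look_for(camera, query): "rect" ([left, top, width, height] in pixels, round what is visible of it).
- trace(camera, query): "region" (384x512 bool, what is visible of it) and "rect" ([left, top, width, height] in pixels, round what is visible of it).
- mark_of(camera, query): "uv" ([column, row] in pixels: a listed point, or the origin of a listed thing).
The state is a dict: "clock": time; "qpos": joint angles; "joint_velocities": joint speeds; "effort": joint torques, N m; "ee_pos": TCP position; "orientation": TCP orientation; "ft_force": force on the tool from outside, world axes, zero at the start; "ft_torque": the same for the moment, N m; "gripper_width": finger opening in mm; "gripper_force": force on a finger pad.
Only numpy, scipy, OpenCV 4.12 (cv2) and the standard library are available. Lean on these libraries where they do the work, as an engineer would, in place of code of your own. Each camera call takes 0.05 s, during which the arm holds its last target. There are 200 camera calls.

## Task

Load every test cassette from the rack into the analyser's sloping chute so that all lie flat in it, one behind the other, with the white window face up, and set the orange guard plate fully down on the two pins at the chute's low end, both holes engaged. When chute and guard are ready, turn the red start knob clockwise to its stop, hold it there for a moment and let it spring back. Leave the jar, bottle and mug where they stand.

Things in the scene. Friction and masses are not known exactly. Their poses are not given: they have to be found in the camera images.
- chute: Fixed gravity chute of a blood analyser: grey base 160 x 270 x 12 mm, white housing, sloping aluminium channel on top (see bed). Only its place and its turn about the vertical vary. Origin: centre of the base's underside, on the counter. x runs across the channel, y horizontally towards its high end, z up. Two pillars with pins flank the low end (see pin_mid).
- bed: Channel of the chute: open on top, slippery (friction 0.2), falls at 38 degrees. Origin: mid-width on its floor at the low end, at the red end stop, 35 mm above the counter. x across, y up the slope along the floor, z square out of the floor. Floor 275 x 70 mm between side walls 5 mm thick, 22 mm high; stop 22 mm high, 12 mm lip at the top end. Cassettes slide down by themselves and queue.
- pin_mid (a point): Point midway between two steel pins at the height of the pillar shoulders, 95 mm above the counter. Axes as the chute. Pillars (diameter 20 mm) stand at x = -56 and +56 mm from here, left and right of the channel's low end; on each a pin of diameter 9 mm with a tapered tip rises 17 mm above the shoulder. The guard plate rests on the shoulders.
- rack: Fixed grey rack, 80 x 230 mm, for five cassettes standing on edge. Origin: centre of its underside. Floor 8 mm high; slots in a row along its y, 44 mm apart (the middle one at the origin), 15 mm wide between ribs that reach 22 mm above the counter. Cassettes stand with their 60 mm side along the rack's x; some slots are empty.
- cassette0 (a point): Centre of a test cassette, 60 mm long (x), 12 mm thick (y), 56 mm high (z, up in the rack), 50 g. +y face: white with black window and red spot; -y face: blue. In the rack white faces either way. Lowered upright on to the chute floor, 60 mm side across it, and let go, its foot slides away and it falls on its back: the face that looked downhill ends on top. May be absent.
- cassette1 (a point): Centre of a test cassette, 60 mm long (x), 12 mm thick (y), 56 mm high (z, up in the rack), 50 g. +y face: white with black window and red spot; -y face: blue. In the rack white faces either way. Lowered upright on to the chute floor, 60 mm side across it, and let go, its foot slides away and it falls on its back: the face that looked downhill ends on top. May be absent.
- cassette2 (a point): Centre of a test cassette, 60 mm long (x), 12 mm thick (y), 56 mm high (z, up in the rack), 50 g. +y face: white with black window and red spot; -y face: blue. In the rack white faces either way. Lowered upright on to the chute floor, 60 mm side across it, and let go, its foot slides away and it falls on its back: the face that looked downhill ends on top. May be absent.
- cassette3 (a point): Centre of a test cassette, 60 mm long (x), 12 mm thick (y), 56 mm high (z, up in the rack), 50 g. +y face: white with black window and red spot; -y face: blue. In the rack white faces either way. Lowered upright on to the chute floor, 60 mm side across it, and let go, its foot slides away and it falls on its back: the face that looked downhill ends on top. May be absent.
- cassette4 (a point): Centre of a test cassette, 60 mm long (x), 12 mm thick (y), 56 mm high (z, up in the rack), 50 g. +y face: white with black window and red spot; -y face: blue. In the rack white faces either way. Lowered upright on to the chute floor, 60 mm side across it, and let go, its foot slides away and it falls on its back: the face that looked downhill ends on top. May be absent.
- cas0: The same cassette as cassette0, same axes; origin in the middle of the 60 x 12 mm edge it stands on in the rack, 28 mm below cassette0.
- cas1: The same cassette as cassette1, same axes; origin in the middle of the 60 x 12 mm edge it stands on in the rack, 28 mm below cassette1.
- cas2: The same cassette as cassette2, same axes; origin in the middle of the 60 x 12 mm edge it stands on in the rack, 28 mm below cassette2.
- cas3: The same cassette as cassette3, same axes; origin in the middle of the 60 x 12 mm edge it stands on in the rack, 28 mm below cassette3.
- cas4: The same cassette as cassette4, same axes; origin in the middle of the 60 x 12 mm edge it stands on in the rack, 28 mm below cassette4.
- guard: Loose orange guard plate, 140 (x) x 44 (y) x 6 (z) mm, 140 g, on the counter, with two round through holes of diameter 12 mm at x = -56 and +56 mm, y = 0. A black grip rib stands on its middle: 40 mm along x, 12 mm thick along y, from 6 to 48 mm above the underside. Origin: centre of the underside. It fits either way round.
- guard_mid (a point): Centre of the guard plate half-way through its thickness, 3 mm above its underside. Axes as the guard.
- start (a joint): Spring-return start knob on the small white console (100 x 100 x 45 mm): 0 at rest, grows as the knob is turned clockwise seen from above, stop at 1.2 rad; a spring (0.12 N m/rad, about 0.17 N m at the stop) turns it back to 0 when let go.
- knob_grip (a point): Grip point of the start knob, on its vertical axis, 82 mm above the counter. The red grip bar is 42 mm long (this point's x), 14 mm thick (y), and reaches from 25 mm below this point to 11 mm above it; below it are a round skirt (diameter 44 mm) and the console. Turns with the knob.
- treats: Bystander: amber jar with a blue lid, diameter 84 mm, 120 mm high; origin centre of underside.
- lotion: Bystander: clear bottle, diameter 56 mm, 150 mm high; origin centre of underside.
- mug: Bystander: white mug, diameter 76 mm, 85 mm high; origin centre of underside.
Not all that is in view belongs to the job. Leave any pink or yellow look-alike of the cas3 alone. What is shaped like the cas4 but purple is not meant.

How it is judged:
By the outcome, as a careful person would: the job done as asked, in the order asked, and still so for the second after the job is handed in, with the robot touching nothing.
Of cas0, cas1, cas2, cas3, cas4 only 3 to 4 are there at a start; the rules pass over those that are not, and their reading is None.
At some moment in a run one of guard may be knocked a few centimetres aside while the robot is not near it.
It also fails if it takes over 208 s, if anything falls off the work surface, if the arm or the gripper's body presses on something with over 40 N, if the wrist force passes 120 N, or if a joint passes its speed limit or range.

## Working session

There is one attempt and no reset: what is moved stays moved. The work goes in short steps, Python scripts to look and compute and a tool call to move; the robot and the scene stay as the last step left them, time stands still between calls to the robot, and variables do not carry over. Pictures are saved under pics/ and viewed, at most 14 in all, crops included, and the job is handed in when it is done.

Besides the shell and the picture viewer there is one more tool, called after "Emit:" as name(argument=value, ...), one argument or row to a line, values as JSON. carry_out: Moves the arm, as the interface text tells. Its arguments: {"type":"object","properties":{"moves":{"type":"array","items":{"type":"object","properties":{"jaw":{"type":"number"},"tx":{"type":"number"},"ty":{"type":"number"},"tz":{"type":"number"},"roll":{"type":"number"}}}}},"required":["moves"]}

```bash
ls; mkdir -p pics; python3 - <<'E'
from station import *
import cv2
s=state();print(s)
for n in("scene","side"):
    im=get_image(n);cv2.imwrite(f"pics/{n}0.png",im["pixels"][:,:,::-1]);print(n,im["fx"],im["cx"],im["world_from_camera"])
    for q in["chute","bed","pin_mid","rack","cas0","cassette0","guard","guard_mid","knob_grip","treats","lotion","mug"]:
        print(q,[(round(d["confidence"],2),[round(float(v)) for v in d["uv"]]) for d in mark_of(n,q)])
E
```

```text
pics
{'clock': 0.0, 'qpos': array([ 7.03036571e+01,  1.36809992e+01, -8.14740059e-01,  7.55843034e+01,
        1.24838151e-03,  9.00010809e+01]), 'joint_velocities': array([ 0.00989904, -0.0122056 , -0.07267393,  0.04502475,  0.0084852 ,
       -0.06076794]), 'effort': array([-1.02661736e-03, -5.38780439e+01,  3.46435189e+01,  1.86294678e-02,
       -8.22867082e-05, -9.72369833e-06]), 'ee_pos': array([176.79194734, 493.88146674, 206.69222511]), 'orientation': array([-1.79919957e+02, -1.24687031e-03,  1.60302574e+02]), 'ft_force': array([-0.59417853, -0.73216446,  0.24773476]), 'ft_torque': array([-0.03808742,  0.04216597,  0.02129495]), 'gripper_force': 0.0, 'gripper_width': 85.45717733965071}
scene 405.817722420036 248.61415335697947 [[ 5.02296579e-01  6.20441897e-01 -6.02287306e-01  1.22048493e+03]
 [ 8.64536376e-01 -3.73702930e-01  3.36040138e-01 -3.74049043e+02]
 [-1.65831508e-02 -6.89491096e-01 -7.24104293e-01  8.79415913e+02]
 [ 0.00000000e+00  0.00000000e+00  0.00000000e+00  1.00000000e+00]]
chute [(0.82, [304, 209]), (0.49, [230, 278])]
bed [(0.56, [278, 208]), (0.22, [344, 1
[... 806 characters left out ...]
2]
 [ 0.00000000e+00  0.00000000e+00  0.00000000e+00  1.00000000e+00]]
chute [(0.95, [211, 242])]
bed [(0.71, [220, 214])]
pin_mid [(0.97, [220, 198])]
rack [(0.9, [261, 183])]
cas0 [(0.66, [265, 189]), (0.6, [329, 195]), (0.6, [219, 200]), (0.58, [264, 172]), (0.55, [219, 174]), (0.53, [264, 196]), (0.46, [300, 160])]
cassette0 [(0.79, [263, 191]), (0.71, [267, 167]), (0.59, [261, 184]), (0.59, [299, 152]), (0.58, [333, 190]), (0.56, [216, 170]), (0.51, [208, 242]), (0.21, [266, 188])]
guard [(0.89, [263, 266]), (0.4, [276, 205])]
guard_mid [(0.75, [264, 265])]
knob_grip [(0.54, [276, 204]), (0.31, [222, 197])]
treats [(0.88, [211, 190])]
lotion [(0.84, [270, 160])]
mug [(0.89, [255, 336])]
```

View pics/scene0.png

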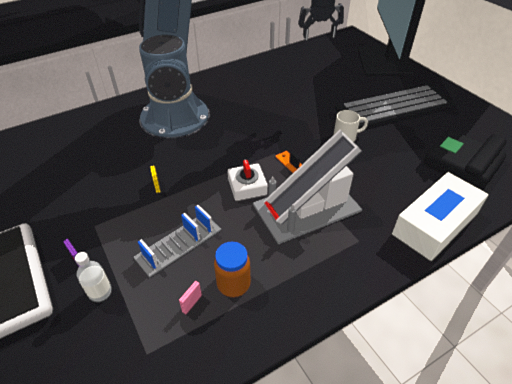

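View pics/side0.png

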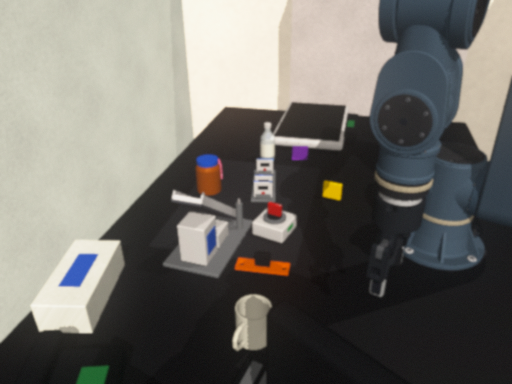

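The scene view shows the rack with three blue/white cassettes at about (148,255), (190,227) and (204,217). The decoys are pink (190,297), yellow (155,180) and purple (70,247). The chute is at (305,190) with its low end towards (275,210), the knob at (247,172) and the guard behind the chute at (290,163). The side view has the white cassette faces looking towards it at (264,165..190) and the guard at (263,266).

```bash
cat > h.py <<'E'
from station import *
import numpy as np, cv2
from scipy.spatial.transform import Rotation as Ro
np.set_printoptions(precision=1,suppress=True)
def cam(n):
    s=state(); im=get_image(n)
    if n=="wrist":
        T=np.eye(4);T[:3,:3]=Ro.from_euler("xyz",s["orientation"],degrees=True).as_matrix();T[:3,3]=s["ee_pos"]
        im["T"]=T@im["hand_eye"]
    else: im["T"]=im["world_from_camera"]
    return im
def ray(im,uv,z):
    d=im["T"][:3,:3]@np.array([(uv[0]-im["cx"])/im["fx"],(uv[1]-im["cy"])/im["fy"],1]);o=im["T"][:3,3]
    return o+d*(z-o[2])/d[2]
def proj(im,p):
    q=np.linalg.inv(im["T"])@np.append(p,1);return np.array([q[0]/q[2]*im["fx"]+im["cx"],q[1]/q[2]*im["fy"]+im["cy"]])
def marks(n,im,q,z,c=.4):
    for d in mark_of(n,q):
        if d["confidence"]>c: print(n,q,round(d["confidence"],2),np.array(d["uv"]),ray(im,d["uv"],z)[:2])
Z=dict(chute=0,bed=35,pin_mid=95,rack=0,cas0=8,cassette0=36,guard=0,guard_mid=3,knob_grip=82,treats=0,lotion=0,mug=0)
E
python3 - <<'E'
from h import *
for n in("scene","side"):
    im=cam(n)
    for q,z in Z.items(): marks(n,im,q,z)
E
```

```text
scene chute 0.91 [304.9 207.5] [617.2 148.2]
scene bed 0.73 [278.9 209.4] [610.   61.6]
scene pin_mid 0.97 [283.8 196. ] [620.2  67.8]
scene rack 0.94 [178.9 241.9] [ 543.9 -215.9]
scene cas0 0.65 [150.  260.5] [ 566.9 -305.5]
scene cas0 0.65 [155.8 183.2] [ 306.6 -188.8]
scene cas0 0.54 [200.6 227.1] [ 533.9 -145.3]
scene cas0 0.52 [ 81.8 261.4] [ 478.8 -458.7]
scene cas0 0.5 [190.  234.2] [ 541.5 -180.9]
scene cassette0 0.81 [191.1 299.1] [ 738.3 -263.9]
scene cassette0 0.71 [189.8 228.5] [ 545.4 -179.5]
scene cassette0 0.7 [204.2 216.7] [ 527.9 -128.4]
scene cassette0 0.58 [ 72.2 252. ] [ 461.  -469.9]
scene cassette0 0.56 [155.  178.9] [ 317.4 -190.1]
scene cassette0 0.52 [146.5 256.1] [ 570.7 -310.6]
scene guard 0.73 [290.7 165.6] [447.  214.4]
scene guard 0.57 [283.6 192.2] [534.1 129.5]
scene guard_mid 0.68 [294.6 165.4] [455.3 223.6]
scene guard_mid 0.54 [233.7 279.1] [ 723.2 -144.9]
scene knob_grip 0.49 [244.8 165.2] [448.5  46.3]
scene treats 0.93 [233.1 282.2] [ 728.5 -149.7]
scene lotion 0.79 [ 97.9 293.7] [ 587.7 -449.6]
scene mug 0.87 [344.9 137.1] [423.1 455.4]
side ch
[... 404 characters left out ...]
0.55 [219.1 173.4] [ 729.8 -266.4]
side cas0 0.54 [264.4 189.7] [ 538.5 -180.8]
side cassette0 0.74 [296.8 147. ] [ 477.6 -506. ]
side cassette0 0.66 [332.2 188.1] [ 309.8 -190.9]
side cassette0 0.58 [263.1 191.4] [ 529.1 -119.1]
side cassette0 0.56 [266.  167.3] [ 558.6 -297.9]
side cassette0 0.42 [260.9 179.3] [ 555.5 -201.5]
side cassette0 0.41 [218.6 167.5] [ 727.9 -259.1]
side guard 0.7 [262.4 266.4] [455.3 215.6]
side guard_mid 0.89 [259.4 263.4] [465.  208.8]
side knob_grip 0.53 [274.3 204.9] [461.1  32.9]
side treats 0.66 [211.5 191.6] [ 717.9 -141.8]
side treats 0.56 [262.6 190.1] [ 547.1 -190.7]
side lotion 0.71 [267.9 162. ] [ 577.4 -418.1]
side mug 0.9 [253.8 334.1] [422.2 445.6]
```

Emit:
carry_out(
  moves=[
    {"jaw":1,"tz":-40},
    {"tx":-34,"ty":-20,"tz":-14},
    {"tx":-34,"ty":-20,"tz":-14},
    {"tx":-34,"ty":-20,"tz":-14},
    {"tx":-34,"ty":-20,"tz":-14},
    {"tx":-34,"ty":-20,"tz":-14},
    {"tx":-34,"ty":-20,"tz":-14},
    {"tx":-34,"ty":-20,"tz":-14},
    {"tx":-34,"ty":-20,"tz":-14},
    {"tx":-34,"ty":-20,"tz":-14},
    {"tx":-34,"ty":-20,"tz":-14},
    {"tx":-34,"ty":-20,"tz":-14},
    {"tx":-34,"ty":-20,"tz":-14},
    {"tz":0},
    {"tz":0},
    {"tz":0},
  ],
)

```text
$.moves[0]: bad value
```

```bash
cat >> h.py <<'E'
def here():
    s=state();print("t",round(s["clock"],1),"pos",s["ee_pos"],"rpy",s["orientation"],"q",s["qpos"],"w",round(s["gripper_width"],1),"F",s["ft_force"],"gf",s["gripper_force"]);return s
def go(x,y,z,yaw=None):
    """total roll, then tool-frame shift after that roll"""
    s=state();y0=s["orientation"][2];yaw=y0 if yaw is None else yaw
    d=np.array([x,y,z])-s["ee_pos"];a=np.radians(yaw)
    r=(y0-yaw+180)%360-180
    print("roll",round(r,1),"tx %.1f ty %.1f tz %.1f"%(d[0]*np.cos(a)+d[1]*np.sin(a),d[0]*np.sin(a)-d[1]*np.cos(a),-d[2]),"len",round(float(np.linalg.norm(d)),1))
E
python3 - <<'E'
from h import *
here()
im=cam("wrist");print(im["hand_eye"],im["fx"])
cv2.imwrite("pics/w1.png",im["pixels"][:,:,::-1])
for q,z in Z.items(): marks("wrist",im,q,z)
E
```

```text
t 2.6 pos [176.9 494.3 207.3] rpy [-180.     0.   160.3] q [70.3 13.6 -0.8 75.6 -0.  90. ] w 85.1 F [ 0.8  0.4 -0.6] gf 0.0
[[  -0.    -1.    -0.3   69.7]
 [   1.    -0.    -0.    -0.3]
 [   0.    -0.3    1.  -167.1]
 [   0.     0.     0.     1. ]] 283.45197425184085
wrist mug 0.96 [279.2 320.7] [420.7 448.2]
```

View pics/w1.png

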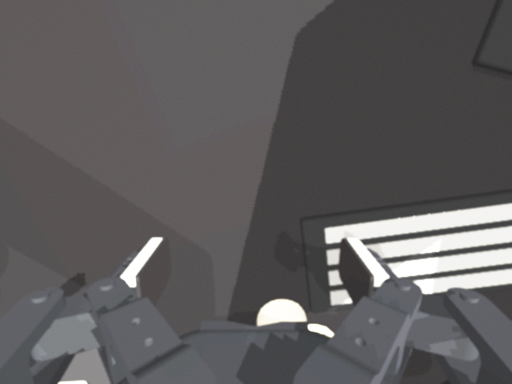

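Emit:
carry_out(
  moves=[
    {"jaw":1,"tx":0,"ty":0,"tz":-40,"roll":0},
    {"jaw":1,"tx":-34,"ty":-20,"tz":-14,"roll":0},
    {"jaw":1,"tx":-34,"ty":-20,"tz":-14,"roll":0},
    {"jaw":1,"tx":-34,"ty":-20,"tz":-14,"roll":0},
    {"jaw":1,"tx":-34,"ty":-20,"tz":-14,"roll":0},
    {"jaw":1,"tx":-34,"ty":-20,"tz":-14,"roll":0},
    {"jaw":1,"tx":-34,"ty":-20,"tz":-14,"roll":0},
    {"jaw":1,"tx":-34,"ty":-20,"tz":-14,"roll":0},
    {"jaw":1,"tx":-34,"ty":-20,"tz":-14,"roll":0},
    {"jaw":1,"tx":-34,"ty":-20,"tz":-14,"roll":0},
    {"jaw":1,"tx":-34,"ty":-20,"tz":-14,"roll":0},
    {"jaw":1,"tx":-34,"ty":-20,"tz":-14,"roll":0},
    {"jaw":1,"tx":-34,"ty":-20,"tz":-14,"roll":0},
    {"jaw":0.3,"tx":0,"ty":0,"tz":0,"roll":0},
    {"jaw":-0.3,"tx":0,"ty":0,"tz":0,"roll":0},
    {"jaw":-0.3,"tx":0,"ty":0,"tz":0,"roll":0},
    {"jaw":-0.3,"tx":0,"ty":0,"tz":0,"roll":0},
  ],
)

```text
clock: 4.95
ee_pos: [479.5, 131.5, 415.2]
orientation: [-180.0, -0.0, 160.4]
ft_force: [-0.3, -0.6, -0.2]
gripper_width: 30.6
gripper_force: 0.0
```

```bash
python3 - <<'E'
from h import *
here()
im=cam("wrist")
cv2.imwrite("pics/w2.png",im["pixels"][:,:,::-1])
for q,z in Z.items(): marks("wrist",im,q,z)
E
```

```text
t 5.0 pos [479.5 131.5 415.2] rpy [-180.    -0.   160.4] q [ 15.3  12.4  27.9 105.6   0.   35. ] w 30.6 F [-0.3 -0.6 -0.2] gf 0.0
wrist chute 0.64 [282.8 206.3] [617.7 147.2]
wrist chute 0.49 [ 80.7 250.7] [ 564.7 -316.9]
wrist bed 0.66 [238.  224.2] [611.4  48.2]
wrist bed 0.44 [122.8 225.6] [ 534.1 -178. ]
wrist pin_mid 0.59 [246.1 233.4] [612.   67.6]
wrist cas0 0.98 [ 82.7 248.5] [ 559.4 -303.5]
wrist cas0 0.87 [ 73.9 118.6] [ 305.1 -182.4]
wrist cas0 0.68 [247.3 231.7] [644.5  55.9]
wrist cas0 0.66 [133.3 301.5] [ 721.5 -258.5]
wrist cas0 0.64 [144.2 215.3] [ 534.1 -140.2]
wrist cassette0 0.86 [ 63.5 120.2] [ 306.4 -185.7]
wrist cassette0 0.81 [136.2 218.2] [ 528.5 -144. ]
wrist cassette0 0.73 [123.8 226.7] [ 536.8 -176.6]
wrist cassette0 0.64 [ 73.7 253.1] [ 555.4 -304.5]
wrist cassette0 0.61 [129.8 307.1] [ 717.2 -252.4]
wrist guard 0.83 [291.9 119.7] [451.2 220.6]
wrist guard_mid 0.85 [292.2 122.4] [456.2 219.2]
wrist knob_grip 0.79 [202.  160.8] [459.8  39.4]
wrist knob_grip 0.56 [121.8 229.2] [ 529.8 -154.6]
wrist lotion 0.59 [ 38.7 273.6] [ 583.9 -437.6]
wrist lotion 0.57 [ 76.9 255. ] [ 571.4 -330.3]
wrist mug 0.87 [400.1  62.6] [420.2 444.7]
```

View pics/w2.png

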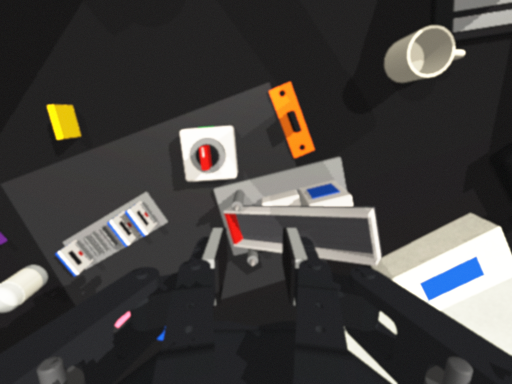

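Emit:
carry_out(
  moves=[
    {"jaw":-0.3,"tx":-17.6,"ty":-36,"tz":20,"roll":0},
    {"jaw":-0.3,"tx":-17.6,"ty":-36,"tz":20,"roll":0},
    {"jaw":-0.3,"tx":-17.6,"ty":-36,"tz":20,"roll":0},
    {"jaw":-0.3,"tx":-17.6,"ty":-36,"tz":20,"roll":0},
    {"jaw":-0.3,"tx":-17.6,"ty":-36,"tz":20,"roll":0},
    {"jaw":-0.3,"tx":-17.6,"ty":-36,"tz":20,"roll":0},
    {"jaw":-0.3,"tx":-17.6,"ty":-36,"tz":20,"roll":0},
    {"jaw":-0.3,"tx":-17.6,"ty":-36,"tz":20,"roll":0},
    {"jaw":-0.3,"tx":-17.6,"ty":-36,"tz":20,"roll":0},
    {"jaw":-0.3,"tx":0,"ty":0,"tz":0,"roll":0},
  ],
)

```text
clock: 6.6
ee_pos: [519.0, -231.4, 231.9]
orientation: [-180.0, -0.2, 160.1]
ft_force: [-0.6, 0.1, 0.2]
gripper_width: 29.8
gripper_force: 0.0
```

Emit:
carry_out(
  moves=[
    {"jaw":-0.3,"tx":0,"ty":0,"tz":0,"roll":8.2},
    {"jaw":-0.3,"tx":0,"ty":0,"tz":0,"roll":8.2},
    {"jaw":-0.3,"tx":0,"ty":0,"tz":0,"roll":8.2},
    {"jaw":-0.3,"tx":0,"ty":0,"tz":0,"roll":8.2},
    {"jaw":-0.3,"tx":0,"ty":0,"tz":0,"roll":8.2},
    {"jaw":-0.3,"tx":0,"ty":0,"tz":0,"roll":8.2},
    {"jaw":-0.3,"tx":0,"ty":0,"tz":0,"roll":8.2},
    {"jaw":-0.3,"tx":0,"ty":0,"tz":0,"roll":8.2},
    {"jaw":-0.3,"tx":0,"ty":0,"tz":0,"roll":8.2},
    {"jaw":-0.3,"tx":0,"ty":0,"tz":0,"roll":8.2},
    {"jaw":-0.3,"tx":0,"ty":0,"tz":0,"roll":8.2},
    {"jaw":-0.3,"tx":0,"ty":0,"tz":0,"roll":8.2},
    {"jaw":-0.3,"tx":0,"ty":0,"tz":0,"roll":8.2},
    {"jaw":-0.3,"tx":0,"ty":0,"tz":0,"roll":8.2},
    {"jaw":-0.3,"tx":0,"ty":0,"tz":0,"roll":8.2},
    {"jaw":-0.3,"tx":0,"ty":0,"tz":0,"roll":8.2},
    {"jaw":-0.3,"tx":0,"ty":0,"tz":0,"roll":8.2},
    {"jaw":-0.3,"tx":0,"ty":0,"tz":0,"roll":8.2},
    {"jaw":-0.3,"tx":0,"ty":0,"tz":0,"roll":0},
  ],
)

```text
clock: 8.5
ee_pos: [520.2, -227.3, 235.6]
orientation: [180.0, -0.0, 12.6]
ft_force: [-0.2, 0.7, 0.6]
gripper_width: 29.9
gripper_force: 0.0
```

```bash
python3 - <<'E'
from h import *
here()
im=cam("wrist")
cv2.imwrite("pics/w3.png",cv2.resize(im["pixels"][:300,80:430,::-1],None,fx=2,fy=2,interpolation=cv2.INTER_CUBIC))
for q in ["rack","cas0","cassette0"]: marks("wrist",im,q,Z[q])
E
```

```text
t 8.5 pos [ 520.2 -227.3  235.6] rpy [180.   -0.   12.6] q [-23.6  17.5   8.7  81.2   0.  143.8] w 29.9 F [-0.2  0.7  0.6] gf 0.0
wrist rack 0.7 [254.4 142.9] [ 546.3 -221.3]
wrist rack 0.64 [ 10.  178.7] [418.4 114.9]
wrist cas0 0.91 [187.9 142.5] [ 527.7 -131.5]
wrist cas0 0.87 [316.1 145. ] [ 562.9 -304.9]
wrist cas0 0.66 [318.2   6.5] [ 724.9 -261.2]
wrist cas0 0.64 [223.1 142.1] [ 538.8 -178.8]
wrist cas0 0.63 [399.2 237.2] [ 456.9 -466. ]
wrist cassette0 0.98 [322.7 146.9] [ 564.1 -307.3]
wrist cassette0 0.9 [182.3 139.1] [ 534.5 -129.6]
wrist cassette0 0.86 [405.3 245. ] [ 456.6 -460.7]
wrist cassette0 0.72 [218.4 145. ] [ 537.2 -176. ]
```

View pics/w3.png

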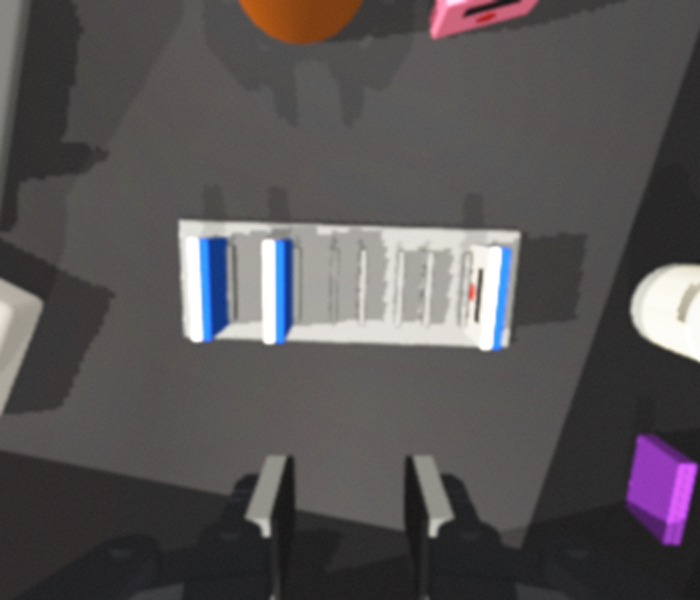

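```bash
python3 - <<'E'
from h import *
im=cam("wrist")
y=np.radians(10.7);ex=np.array([np.cos(y),np.sin(y),0]);ey=np.array([-np.sin(y),np.cos(y),0]);c=np.array([546.9,-219,0])
f=lambda p:(proj(im,p)-[80,0])*2
for s in(2,1,-2):
    print(s,[f(c+ey*(44*s+dy)+ex*dx+[0,0,64]) for dx in(30,-30) for dy in(6,-6)])
print([f(c+ey*a*115+ex*b*40+[0,0,h]) for h in(0,8) for a in(1,-1) for b in(1,-1)])
E
```

```text
2 [array([184.5, 236.5]), array([205.3, 237.3]), array([188.5, 338.7]), array([208.3, 339.4])]
1 [array([260.7, 239.5]), array([281.5, 240.3]), array([261.1, 341.4]), array([280.9, 342.2])]
-2 [array([488.1, 248.5]), array([508.7, 249.3]), array([477.8, 349.6]), array([497.4, 350.3])]
[array([179.2, 218.3]), array([184. , 334.1]), array([515.6, 231.6]), array([502.5, 346.1]), array([175.7, 218.1]), array([180.8, 336.2]), array([518.9, 231.8]), array([505.4, 348.4])]
```

The picture shows three cassettes at columns 195, 270 and 490 of the crop, with white faces all to the left (+y). So each needs a half turn. The slots at 347 and 417 are empty.

```bash
python3 - <<'E'
from h import *
go(563.3,-306.3,110,10.7)
E
```

```text
roll 2.2 tx 27.8 ty 85.4 tz 125.4 len 154.2
```

Emit:
carry_out(
  moves=[
    {"jaw":-0.3,"tx":0,"ty":0,"tz":0,"roll":2.2},
    {"jaw":-0.3,"tx":7,"ty":21.4,"tz":31.4,"roll":0},
    {"jaw":-0.3,"tx":7,"ty":21.4,"tz":31.4,"roll":0},
    {"jaw":-0.3,"tx":7,"ty":21.4,"tz":31.4,"roll":0},
    {"jaw":-0.3,"tx":7,"ty":21.4,"tz":31.4,"roll":0},
    {"jaw":-0.3,"tx":0,"ty":0,"tz":0,"roll":0},
    {"jaw":-0.3,"tx":0,"ty":0,"tz":0,"roll":0},
  ],
)

```text
clock: 9.45
ee_pos: [562.7, -306.6, 109.1]
orientation: [-179.9, 0.1, 10.5]
ft_force: [0.5, 0.6, 0.2]
gripper_width: 29.7
gripper_force: 0.0
```

```bash
python3 - <<'E'
from h import *
here();go(563.3,-306.3,36,10.7)
E
```

```text
t 9.4 pos [ 562.7 -306.6  109.1] rpy [-179.9    0.1   10.5] q [-28.6  27.5   5.7  68.3   0.  140.9] w 29.7 F [0.5 0.6 0.2] gf 0.0
roll -0.2 tx 0.7 ty -0.1 tz 73.1 len 73.1
```

Emit:
carry_out(
  moves=[
    {"jaw":-0.3,"tx":0,"ty":0,"tz":30,"roll":0},
    {"jaw":-0.3,"tx":0,"ty":0,"tz":30,"roll":0},
    {"jaw":-0.3,"tx":0,"ty":0,"tz":13,"roll":0},
    {"jaw":-0.3,"tx":0,"ty":0,"tz":0,"roll":0},
    {"jaw":-1,"tx":0,"ty":0,"tz":0,"roll":0},
    {"jaw":-1,"tx":0,"ty":0,"tz":0,"roll":0},
    {"jaw":-1,"tx":0,"ty":0,"tz":0,"roll":0},
    {"jaw":-1,"tx":0,"ty":0,"tz":0,"roll":0},
    {"jaw":-1,"tx":0,"ty":0,"tz":0,"roll":0},
  ],
)

```text
clock: 10.35
ee_pos: [564.3, -307.3, 38.8]
orientation: [179.9, -0.1, 10.5]
ft_force: [-0.5, 0.4, 8.1]
gripper_width: 8.1
gripper_force: 59.2
```

Emit:
carry_out(
  moves=[
    {"jaw":-1,"tx":0,"ty":0,"tz":-10,"roll":0},
    {"jaw":-1,"tx":0,"ty":0,"tz":-30,"roll":0},
    {"jaw":-1,"tx":0,"ty":0,"tz":-40,"roll":0},
    {"jaw":-1,"tx":0,"ty":0,"tz":-40,"roll":0},
    {"jaw":-1,"tx":0,"ty":0,"tz":-40,"roll":0},
    {"jaw":-1,"tx":0,"ty":0,"tz":-40,"roll":0},
    {"jaw":-1,"tx":0,"ty":0,"tz":0,"roll":0},
  ],
)

```text
clock: 11.05
ee_pos: [565.2, -307.8, 244.0]
orientation: [179.6, -0.4, 10.5]
ft_force: [1.3, -0.5, -0.5]
gripper_width: 7.4
gripper_force: 58.7
```

```bash
python3 - <<'E'
from h import *
here()
im=cam("wrist");cv2.imwrite("pics/w4.png",im["pixels"][:,:,::-1])
go(630,-30,330,10.7); go(630,-30,330,180)
E
```

```text
t 11.1 pos [ 565.2 -307.8  244. ] rpy [179.6  -0.4  10.5] q [-28.6  25.   21.3  85.8  -0.  140.9] w 7.4 F [ 1.3 -0.5 -0.5] gf 58.73630214482546
roll -0.2 tx 115.9 ty -260.5 tz -89.2 len 298.7
roll -169.5 tx -65.5 ty 277.5 tz -89.2 len 298.7
```

View pics/w4.png

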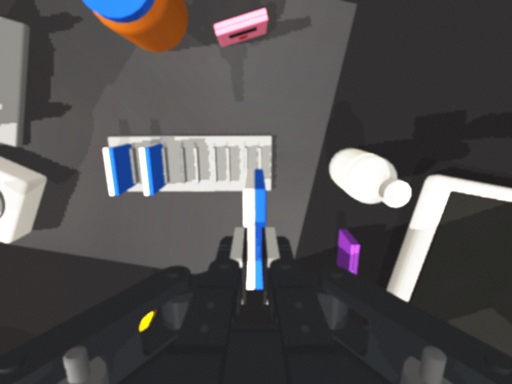

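Emit:
carry_out(
  moves=[
    {"jaw":-1,"tx":0,"ty":0,"tz":-8,"roll":-8.475},
    {"jaw":-1,"tx":0,"ty":0,"tz":-8,"roll":-8.475},
    {"jaw":-1,"tx":0,"ty":0,"tz":-8,"roll":-8.475},
    {"jaw":-1,"tx":0,"ty":0,"tz":-8,"roll":-8.475},
    {"jaw":-1,"tx":0,"ty":0,"tz":-8,"roll":-8.475},
    {"jaw":-1,"tx":0,"ty":0,"tz":-8,"roll":-8.475},
    {"jaw":-1,"tx":0,"ty":0,"tz":-8,"roll":-8.475},
    {"jaw":-1,"tx":0,"ty":0,"tz":-8,"roll":-8.475},
    {"jaw":-1,"tx":0,"ty":0,"tz":-8,"roll":-8.475},
    {"jaw":-1,"tx":0,"ty":0,"tz":-8,"roll":-8.475},
    {"jaw":-1,"tx":0,"ty":0,"tz":-8,"roll":-8.475},
    {"jaw":-1,"tx":0,"ty":0,"tz":-8,"roll":-8.475},
    {"jaw":-1,"tx":0,"ty":0,"tz":-8,"roll":-8.475},
    {"jaw":-1,"tx":0,"ty":0,"tz":-8,"roll":-8.475},
    {"jaw":-1,"tx":0,"ty":0,"tz":-8,"roll":-8.475},
    {"jaw":-1,"tx":0,"ty":0,"tz":-8,"roll":-8.475},
    {"jaw":-1,"tx":0,"ty":0,"tz":-8,"roll":-8.475},
    {"jaw":-1,"tx":0,"ty":0,"tz":-8,"roll":-8.475},
    {"jaw":-1,"tx":0,"ty":0,"tz":-8,"roll":-8.475},
    {"jaw":-1,"tx":0,"ty":0,"tz":-8,"roll":-8.475},
  ],
)

```text
clock: 13.1
ee_pos: [563.0, -306.6, 396.3]
orientation: [180.0, -0.1, -179.6]
ft_force: [-0.0, 0.2, -1.1]
gripper_width: 7.3
gripper_force: 58.7
```

Emit:
carry_out(
  moves=[
    {"jaw":-1,"tx":-7,"ty":40,"tz":0,"roll":0},
    {"jaw":-1,"tx":-7,"ty":40,"tz":0,"roll":0},
    {"jaw":-1,"tx":-7,"ty":40,"tz":0,"roll":0},
    {"jaw":-1,"tx":-7,"ty":40,"tz":0,"roll":0},
    {"jaw":-1,"tx":-7,"ty":40,"tz":0,"roll":0},
    {"jaw":-1,"tx":-7,"ty":40,"tz":0,"roll":0},
    {"jaw":-1,"tx":-7,"ty":40,"tz":0,"roll":0},
    {"jaw":-1,"tx":-7,"ty":40,"tz":0,"roll":0},
    {"jaw":-1,"tx":-7,"ty":40,"tz":0,"roll":0},
    {"jaw":-1,"tx":-7,"ty":40,"tz":0,"roll":0},
    {"jaw":-1,"tx":-5,"ty":38,"tz":0,"roll":0},
    {"jaw":-1,"tx":0,"ty":0,"tz":0,"roll":0},
    {"jaw":-1,"tx":0,"ty":0,"tz":0,"roll":0},
    {"jaw":-1,"tx":0,"ty":0,"tz":0,"roll":0},
  ],
)

```text
clock: 14.5
ee_pos: [638.1, 130.6, 396.4]
orientation: [-180.0, -0.0, 180.0]
ft_force: [-0.1, 0.5, -0.5]
gripper_width: 7.1
gripper_force: 58.8
```

```bash
python3 - <<'E'
from h import *
here()
im=cam("wrist");cv2.imwrite("pics/w5.png",cv2.resize(im["pixels"][0:300,100:500,::-1],None,fx=2,fy=2,interpolation=cv2.INTER_CUBIC))
for q in ["chute","bed","pin_mid","guard","guard_mid","knob_grip"]: marks("wrist",im,q,Z[q])
E
```

```text
t 14.5 pos [638.1 130.6 396.4] rpy [-180.   -0.  180.] q [ 11.6  31.5  55.4 113.9  -0.   11.6] w 7.1 F [-0.1  0.5 -0.5] gf 58.825273141264915
wrist chute 0.69 [262.1 140.2] [619.9 145.7]
wrist chute 0.68 [255.4 221.5] [790.6 132.6]
wrist chute 0.64 [90.6 99.1] [ 543. -179.]
wrist bed 0.65 [209.1 136. ] [609.1  47.5]
wrist bed 0.52 [ 69.9 103.8] [ 552.5 -197.9]
wrist pin_mid 0.8 [212.4 140.2] [611.2  62. ]
wrist guard 0.72 [290.4  54.9] [466.9 196.1]
wrist guard_mid 0.58 [287.6  53.6] [465.3 190.6]
wrist guard_mid 0.55 [291.1  55.5] [468.5 197. ]
wrist knob_grip 0.95 [198.9  39.5] [460.   45.6]
wrist knob_grip 0.56 [264.2 139.9] [611.9 147. ]
```

View pics/w5.png

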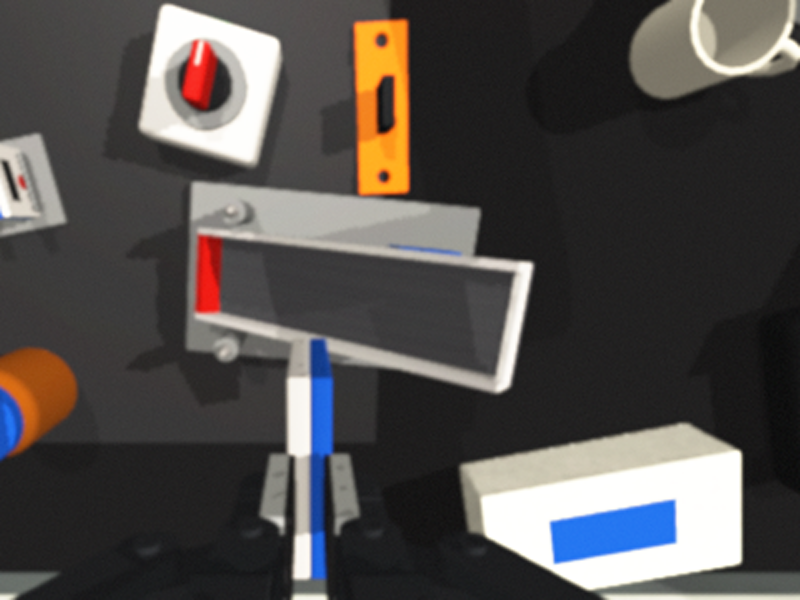

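```bash
cat > fit.py <<'E'
from h import *
from scipy.optimize import least_squares
c,s=np.cos(np.radians(38)),np.sin(np.radians(38))
def bed(x,t,n,yb): return np.array([x,yb+t*c-n*s,35+t*s+n*c])
def W(p,q): a=np.radians(p[2]);return np.array([p[0]+q[0]*np.cos(a)-q[1]*np.sin(a),p[1]+q[0]*np.sin(a)+q[1]*np.cos(a),q[2]])
def fit(im,obs):
    def pts(p):
        _,_,_,yb,yp,lo,hi=p
        return dict(p1=[-56,yp,112],p2=[56,yp,112],b1=[-80,-135,12],b2=[80,-135,12],b3=[-80,135,12],
          l1=bed(-40,lo,22,yb),l2=bed(40,lo,22,yb),h1=bed(-40,hi,22,yb),h2=bed(40,hi,22,yb),r=bed(0,0,0,yb))
    def res(p):
        P=pts(p);return np.concatenate([proj(im,W(p,np.array(P[k],float)))-np.array(v) for k,v in obs.items()])
    r=least_squares(res,[615,147,0,-97,-85,-5,280]);print("x y yaw yb yp lo hi",r.x);print(dict(zip(obs,r.fun.reshape(-1,2))))
    print("pin_mid",W(r.x,np.array([0,r.x[4],95])),"bed",W(r.x,bed(0,0,0,r.x[3])));return r.x
E
python3 - <<'E'
from fit import *
im=cam("wrist")
o=dict(p1=(236,211),p2=(226,346),b1=(192,183),b2=(187,350),b3=(480,208),l1=(198,232),l2=(195,318),h1=(533,262),h2=(500,391),r=(220,275))
fit(im,{k:(v[0]/2+100,v[1]/2) for k,v in o.items()})
E
```

```text
x y yaw yb yp lo hi [ 620.1  150.4   -5.  -101.3  -81.5   -6.9  280.4]
{'p1': array([-0.9, -0.4]), 'p2': array([0.7, 3.7]), 'b1': array([-0.5, -1.3]), 'b2': array([-0.3,  0.2]), 'b3': array([ 1. , -0.6]), 'l1': array([ 0.1, -2.4]), 'l2': array([ 0.2, -0.2]), 'h1': array([-2.2,  0.2]), 'h2': array([2.1, 0.9]), 'r': array([ 0.1, -0.5])}
pin_mid [613.   69.2  95. ] bed [611.3  49.4  35. ]
```

```bash
python3 - <<'E'
from h import *
im=cam("wrist");p=im["pixels"][:,:,::-1]
a=cv2.resize(p[80:190,185:265],None,fx=5,fy=5,interpolation=cv2.INTER_CUBIC)
b=cv2.resize(p[110:220,310:380],None,fx=5,fy=5,interpolation=cv2.INTER_CUBIC)
cv2.imwrite("pics/w6.png",np.hstack([a,b]))
E
```

```text
(no output)
```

View pics/w6.png

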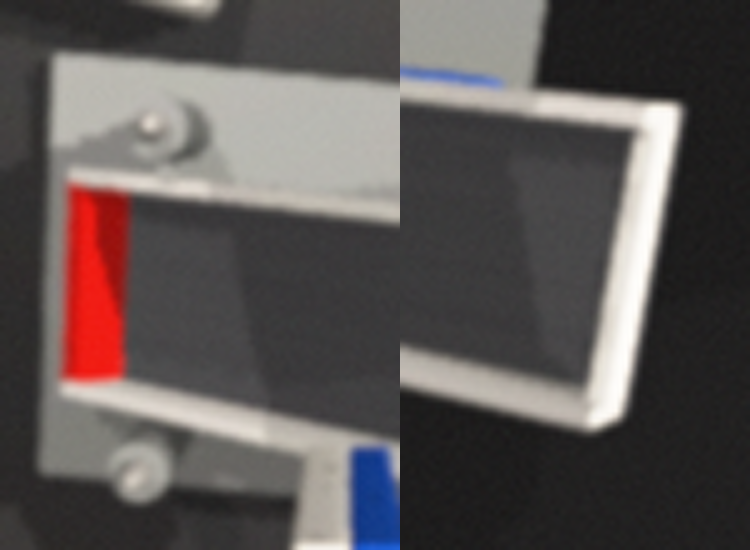

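```bash
sed -i 's/,r=bed(0,0,0,yb))/,r=bed(0,0,0,yb),q2=bed(35,275,12,yb))/' fit.py; python3 - <<'E'
from fit import *
im=cam("wrist")
o=dict(p1=(215,104.6),p2=(211.8,175.6),b1=(195.4,91),b2=(193,174.4),b3=(340,104),l1=(198.6,113.6),l2=(197.4,158.4),r=(210.2,137))
fit(im,o)
o["q2"]=(347,187.8);fit(im,o)
o["h1"]=(366.8,130.4);o["h2"]=(349,195.5);fit(im,o)
E
```

```text
x y yaw yb yp lo hi [ 620.1  149.8   -5.1 -100.3  -83.9   -8.4  280. ]
{'p1': array([0.1, 0.2]), 'p2': array([-0.2,  0.8]), 'b1': array([-0.2, -1. ]), 'b2': array([-0.4,  0.7]), 'b3': array([ 0.6, -0.3]), 'l1': array([ 0.2, -0.2]), 'l2': array([-0.2,  0.1]), 'r': array([ 0. , -0.1])}
pin_mid [612.6  66.2  95. ] bed [611.2  49.9  35. ]
x y yaw yb yp lo hi [ 619.3  150.    -4.8 -104.6  -84.    -2.2  280. ]
{'p1': array([-0. , -0.1]), 'p2': array([0. , 0.6]), 'b1': array([-0.4, -1. ]), 'b2': array([-0.1,  0.6]), 'b3': array([ 0.6, -1.2]), 'l1': array([ 0. , -0.3]), 'l2': array([-0.1,  0.4]), 'r': array([-2.2, -0.5]), 'q2': array([1.5, 1.6])}
pin_mid [612.2  66.3  95. ] bed [610.5  45.8  35. ]
x y yaw yb yp lo hi [ 619.2  150.    -4.9 -104.5  -83.9   -2.2  283.7]
{'p1': array([ 0. , -0.3]), 'p2': array([-0.1,  0.4]), 'b1': array([-0.3, -1.3]), 'b2': array([-0.2,  0.4]), 'b3': array([ 0.7, -1.1]), 'l1': array([ 0.1, -0.5]), 'l2': array([-0.1,  0.2]), 'r': array([-2.2, -0.7]), 'q2': array([1.5, 1.7]), 'h1': array([-2.7,  0.1]), 'h2': array([2.8, 0.7])}
pin_mid [611.9  66.3  95. ] bed [610.2  45.9  35. ]
```

Seen in the crops: pin tips at full-image (215,105) and (212,176), red stop at (205,137), and the white cassette face downhill as needed. The chute fits at (619.6,150) with yaw −4.9°.

```bash
python3 - <<'E'
from h import *
go(615.9,105.3,175,175.1)
E
```

```text
roll 4.9 tx 20.0 ty -27.5 tz 221.8 len 224.4
```

Emit:
carry_out(
  moves=[
    {"jaw":-1,"tx":0,"ty":0,"tz":0,"roll":4.9},
    {"jaw":-1,"tx":3.3,"ty":-4.6,"tz":37,"roll":0},
    {"jaw":-1,"tx":3.3,"ty":-4.6,"tz":37,"roll":0},
    {"jaw":-1,"tx":3.3,"ty":-4.6,"tz":37,"roll":0},
    {"jaw":-1,"tx":3.3,"ty":-4.6,"tz":37,"roll":0},
    {"jaw":-1,"tx":3.3,"ty":-4.6,"tz":37,"roll":0},
    {"jaw":-1,"tx":3.3,"ty":-4.6,"tz":37,"roll":0},
    {"jaw":-1,"tx":0,"ty":0,"tz":0,"roll":0},
    {"jaw":-1,"tx":0,"ty":0,"tz":0,"roll":0},
    {"jaw":-1,"tx":0,"ty":0,"tz":0,"roll":0},
  ],
)

```text
clock: 16.0
ee_pos: [618.0, 106.0, 178.1]
orientation: [179.9, 0.2, 175.1]
ft_force: [0.1, 0.6, -0.5]
gripper_width: 7.2
gripper_force: 58.9
```

```bash
python3 - <<'E'
from h import *
here()
go(615.9,105.3,115.5,175.1)
im=cam("wrist");cv2.imwrite("pics/w7.png",im["pixels"][:,:,::-1])
E
```

```text
t 16.0 pos [618.  106.  178.1] rpy [179.9   0.2 175.1] q [ 9.7 24.2 10.5 76.1 -0.  14.6] w 7.2 F [ 0.1  0.6 -0.5] gf 58.85511036962271
roll 0.0 tx 2.0 ty -0.9 tz 62.6 len 62.6
```

View pics/w7.png

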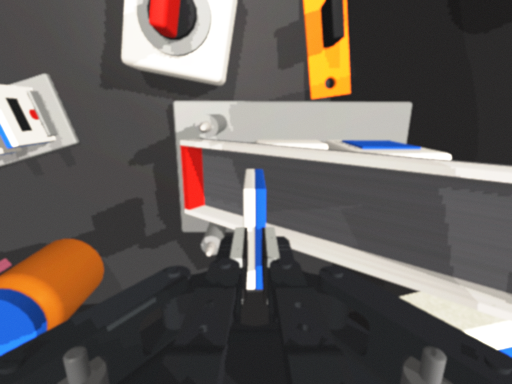

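Emit:
carry_out(
  moves=[
    {"jaw":-1,"tx":1,"ty":-0.5,"tz":25,"roll":0},
    {"jaw":-1,"tx":1,"ty":-0.4,"tz":20,"roll":0},
    {"jaw":-1,"tx":0,"ty":0,"tz":12,"roll":0},
    {"jaw":-1,"tx":0,"ty":0,"tz":4,"roll":0},
    {"jaw":-1,"tx":0,"ty":0,"tz":0,"roll":0},
    {"jaw":-1,"tx":0,"ty":0,"tz":0,"roll":0},
    {"jaw":-1,"tx":0,"ty":0,"tz":0,"roll":0},
  ],
)

```text
clock: 16.75
ee_pos: [614.9, 105.0, 115.6]
orientation: [180.0, 0.1, 175.1]
ft_force: [-0.6, 0.4, -0.8]
gripper_width: 6.8
gripper_force: 58.9
```

Emit:
carry_out(
  moves=[
    {"jaw":-1,"tx":0,"ty":0,"tz":1,"roll":0},
    {"jaw":-1,"tx":0,"ty":0,"tz":0.5,"roll":0},
    {"jaw":-1,"tx":0,"ty":0,"tz":0,"roll":0},
  ],
)

```text
clock: 17.05
ee_pos: [614.5, 104.7, 113.4]
orientation: [-180.0, 0.0, 175.1]
ft_force: [0.1, -1.2, 1.2]
gripper_width: 7.4
gripper_force: 59.8
```

Emit:
carry_out(
  moves=[
    {"jaw":-1,"tx":0,"ty":0,"tz":1,"roll":0},
    {"jaw":-1,"tx":0,"ty":0,"tz":0.5,"roll":0},
    {"jaw":-1,"tx":0,"ty":0,"tz":0,"roll":0},
  ],
)

```text
clock: 17.35
ee_pos: [614.6, 104.6, 112.0]
orientation: [-180.0, 0.1, 175.1]
ft_force: [-0.3, -2.4, 4.3]
gripper_width: 7.8
gripper_force: 60.5
```

Emit:
carry_out(
  moves=[
    {"jaw":-0.3,"tx":0,"ty":0,"tz":-1,"roll":0},
    {"jaw":-0.3,"tx":0,"ty":0,"tz":0,"roll":0},
    {"jaw":-0.3,"tx":0,"ty":0,"tz":-5,"roll":0},
    {"jaw":-0.3,"tx":0,"ty":0,"tz":-8,"roll":0},
    {"jaw":-0.3,"tx":0,"ty":0,"tz":-15,"roll":0},
    {"jaw":-0.3,"tx":0,"ty":0,"tz":-30,"roll":0},
    {"jaw":-0.3,"tx":0,"ty":0,"tz":-40,"roll":0},
    {"jaw":-0.3,"tx":0,"ty":0,"tz":-40,"roll":0},
    {"jaw":-0.3,"tx":0,"ty":0,"tz":-40,"roll":0},
    {"jaw":-0.3,"tx":0,"ty":0,"tz":-40,"roll":0},
    {"jaw":-0.3,"tx":0,"ty":0,"tz":0,"roll":0},
  ],
)

```text
clock: 18.45
ee_pos: [615.6, 105.2, 337.1]
orientation: [179.9, 0.5, 175.1]
ft_force: [-1.1, 0.4, 0.3]
gripper_width: 30.0
gripper_force: 0.0
```

```bash
python3 - <<'E'
from h import *
here()
im=cam("wrist");cv2.imwrite("pics/w8.png",cv2.resize(im["pixels"][80:300,150:450,::-1],None,fx=2,fy=2))
go(538.8,-176.6,250,175.1)
E
```

```text
t 18.4 pos [615.6 105.2 337.1] rpy [179.9   0.5 175.1] q [ 9.7 24.  33.4 98.8  0.  14.6] w 30.0 F [-1.1  0.4  0.3] gf 0.0
roll 0.0 tx 52.1 ty -287.2 tz 84.1 len 303.8
```

View pics/w8.png

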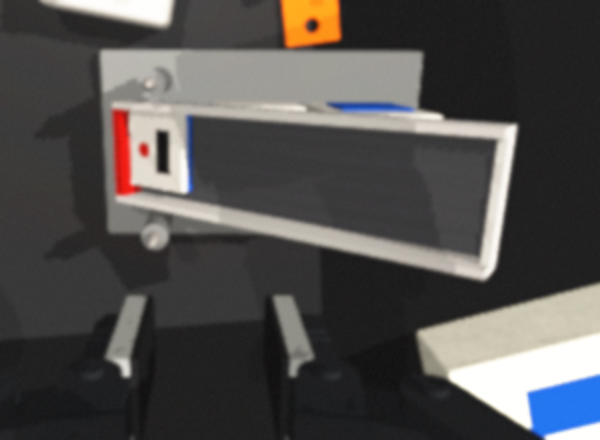

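The first cassette lies flat at the stop with its white window up (crop (160,150)). Next is cassette B.

Emit:
carry_out(
  moves=[
    {"jaw":-0.3,"tx":7.4,"ty":-41,"tz":5,"roll":0},
    {"jaw":-0.3,"tx":7.4,"ty":-41,"tz":5,"roll":0},
    {"jaw":-0.3,"tx":7.4,"ty":-41,"tz":10,"roll":0},
    {"jaw":-0.3,"tx":7.4,"ty":-41,"tz":15,"roll":0},
    {"jaw":-0.3,"tx":7.4,"ty":-41,"tz":15,"roll":0},
    {"jaw":-0.3,"tx":7.4,"ty":-41,"tz":15,"roll":0},
    {"jaw":-0.3,"tx":7.4,"ty":-41,"tz":15,"roll":0},
  ],
)

```text
clock: 19.2
ee_pos: [536.8, -177.9, 249.3]
orientation: [180.0, -0.1, 175.1]
ft_force: [1.3, -0.2, 0.8]
gripper_width: 30.0
gripper_force: 0.0
```

Emit:
carry_out(
  moves=[
    {"jaw":-0.3,"tx":0,"ty":0,"tz":6.5,"roll":8.22},
    {"jaw":-0.3,"tx":0,"ty":0,"tz":6.5,"roll":8.22},
    {"jaw":-0.3,"tx":0,"ty":0,"tz":6.5,"roll":8.22},
    {"jaw":-0.3,"tx":0,"ty":0,"tz":6.5,"roll":8.22},
    {"jaw":-0.3,"tx":0,"ty":0,"tz":6.5,"roll":8.22},
    {"jaw":-0.3,"tx":0,"ty":0,"tz":6.5,"roll":8.22},
    {"jaw":-0.3,"tx":0,"ty":0,"tz":6.5,"roll":8.22},
    {"jaw":-0.3,"tx":0,"ty":0,"tz":6.5,"roll":8.22},
    {"jaw":-0.3,"tx":0,"ty":0,"tz":6.5,"roll":8.22},
    {"jaw":-0.3,"tx":0,"ty":0,"tz":6.5,"roll":8.22},
    {"jaw":-0.3,"tx":0,"ty":0,"tz":6.5,"roll":8.22},
    {"jaw":-0.3,"tx":0,"ty":0,"tz":6.5,"roll":8.22},
    {"jaw":-0.3,"tx":0,"ty":0,"tz":6.5,"roll":8.22},
    {"jaw":-0.3,"tx":0,"ty":0,"tz":6.5,"roll":8.22},
    {"jaw":-0.3,"tx":0,"ty":0,"tz":6.5,"roll":8.22},
    {"jaw":-0.3,"tx":0,"ty":0,"tz":6.5,"roll":8.22},
    {"jaw":-0.3,"tx":0,"ty":0,"tz":6.5,"roll":8.22},
    {"jaw":-0.3,"tx":0,"ty":0,"tz":6.5,"roll":8.22},
    {"jaw":-0.3,"tx":0,"ty":0,"tz":6.5,"roll":8.22},
    {"jaw":-0.3,"tx":0,"ty":0,"tz":6.5,"roll":8.22},
  ],
)

```text
clock: 21.2
ee_pos: [537.3, -176.4, 119.5]
orientation: [-180.0, 0.1, 10.4]
ft_force: [-0.8, 0.2, 0.8]
gripper_width: 29.9
gripper_force: 0.0
```

```bash
python3 - <<'E'
from h import *
here();go(538.8,-176.6,110,10.7)
E
```

```text
t 21.2 pos [ 537.3 -176.4  119.5] rpy [-180.     0.1   10.4] q [-18.2  20.   -4.8  65.3  -0.  151.5] w 29.9 F [-0.8  0.2  0.8] gf 0.0
roll -0.3 tx 1.4 ty 0.5 tz 9.5 len 9.6
```

Emit:
carry_out(
  moves=[
    {"jaw":-0.3,"tx":1,"ty":0.5,"tz":5,"roll":0},
    {"jaw":-0.3,"tx":0,"ty":0,"tz":30,"roll":0},
    {"jaw":-0.3,"tx":0,"ty":0,"tz":30,"roll":0},
    {"jaw":-0.3,"tx":0,"ty":0,"tz":18,"roll":0},
    {"jaw":-0.3,"tx":0,"ty":0,"tz":0,"roll":0},
    {"jaw":-0.3,"tx":0,"ty":0,"tz":0,"roll":0},
    {"jaw":-1,"tx":0,"ty":0,"tz":0,"roll":0},
    {"jaw":-1,"tx":0,"ty":0,"tz":0,"roll":0},
    {"jaw":-1,"tx":0,"ty":0,"tz":0,"roll":0},
    {"jaw":-1,"tx":0,"ty":0,"tz":0,"roll":0},
    {"jaw":-1,"tx":0,"ty":0,"tz":0,"roll":0},
  ],
)

```text
clock: 22.3
ee_pos: [540.1, -177.3, 38.9]
orientation: [179.9, -0.1, 10.7]
ft_force: [-0.8, -0.8, 7.0]
gripper_width: 7.5
gripper_force: 59.2
```

Emit:
carry_out(
  moves=[
    {"jaw":-1,"tx":0,"ty":0,"tz":-10,"roll":0},
    {"jaw":-1,"tx":0,"ty":0,"tz":-30,"roll":0},
    {"jaw":-1,"tx":0,"ty":0,"tz":-40,"roll":0},
    {"jaw":-1,"tx":0,"ty":0,"tz":-40,"roll":0},
    {"jaw":-1,"tx":0,"ty":0,"tz":-40,"roll":0},
    {"jaw":-1,"tx":0,"ty":0,"tz":-40,"roll":0},
    {"jaw":-1,"tx":0,"ty":0,"tz":0,"roll":0},
  ],
)

```text
clock: 23.0
ee_pos: [541.3, -177.7, 244.0]
orientation: [179.7, -0.5, 10.7]
ft_force: [0.3, -0.7, -0.3]
gripper_width: 7.2
gripper_force: 58.7
```

Emit:
carry_out(
  moves=[
    {"jaw":-1,"tx":0,"ty":0,"tz":-4,"roll":-8.2},
    {"jaw":-1,"tx":0,"ty":0,"tz":-4,"roll":-8.2},
    {"jaw":-1,"tx":0,"ty":0,"tz":-4,"roll":-8.2},
    {"jaw":-1,"tx":0,"ty":0,"tz":-4,"roll":-8.2},
    {"jaw":-1,"tx":0,"ty":0,"tz":-4,"roll":-8.2},
    {"jaw":-1,"tx":0,"ty":0,"tz":-4,"roll":-8.2},
    {"jaw":-1,"tx":0,"ty":0,"tz":-4,"roll":-8.2},
    {"jaw":-1,"tx":0,"ty":0,"tz":-4,"roll":-8.2},
    {"jaw":-1,"tx":0,"ty":0,"tz":-4,"roll":-8.2},
    {"jaw":-1,"tx":0,"ty":0,"tz":-4,"roll":-8.2},
    {"jaw":-1,"tx":0,"ty":0,"tz":-4,"roll":-8.2},
    {"jaw":-1,"tx":0,"ty":0,"tz":-4,"roll":-8.2},
    {"jaw":-1,"tx":0,"ty":0,"tz":-4,"roll":-8.2},
    {"jaw":-1,"tx":0,"ty":0,"tz":-4,"roll":-8.2},
    {"jaw":-1,"tx":0,"ty":0,"tz":-4,"roll":-8.2},
    {"jaw":-1,"tx":0,"ty":0,"tz":-4,"roll":-8.2},
    {"jaw":-1,"tx":0,"ty":0,"tz":-4,"roll":-8.2},
    {"jaw":-1,"tx":0,"ty":0,"tz":-4,"roll":-8.2},
    {"jaw":-1,"tx":0,"ty":0,"tz":-4,"roll":-8.2},
    {"jaw":-1,"tx":0,"ty":0,"tz":-4,"roll":-8.2},
  ],
)

```text
clock: 25.0
ee_pos: [538.9, -176.9, 317.8]
orientation: [180.0, -0.0, 175.1]
ft_force: [0.3, -0.6, -0.5]
gripper_width: 7.2
gripper_force: 58.7
```

```bash
python3 - <<'E'
from h import *
here()
# bed drop: uphill foot edge at s
for s in(135,190):
    h=s*.788-6;x,y,z=611+.0854*h,48.5+.9963*h,35+s*.6157+29.5
    print(s,x,y,z);go(x,y,z+65,175.1)
E
```

```text
t 25.0 pos [ 538.9 -176.9  317.8] rpy [180.   -0.  175.1] q [-18.2  17.6  20.7  93.2  -0.  -13.2] w 7.2 F [ 0.3 -0.6 -0.5] gf 58.65976782515645
135 619.572452 148.50859400000002 147.61950000000002
roll -0.0 tx -52.6 ty 331.1 tz 105.2 len 351.3
190 623.273688 191.688236 181.483
roll -0.0 tx -52.6 ty 374.4 tz 71.3 len 384.8
```

Emit:
carry_out(
  moves=[
    {"jaw":-1,"tx":-6.6,"ty":41.4,"tz":13.1,"roll":0},
    {"jaw":-1,"tx":-6.6,"ty":41.4,"tz":13.1,"roll":0},
    {"jaw":-1,"tx":-6.6,"ty":41.4,"tz":13.1,"roll":0},
    {"jaw":-1,"tx":-6.6,"ty":41.4,"tz":13.1,"roll":0},
    {"jaw":-1,"tx":-6.6,"ty":41.4,"tz":13.1,"roll":0},
    {"jaw":-1,"tx":-6.6,"ty":41.4,"tz":13.1,"roll":0},
    {"jaw":-1,"tx":-6.6,"ty":41.4,"tz":13.1,"roll":0},
    {"jaw":-1,"tx":-6.6,"ty":41.4,"tz":13.1,"roll":0},
    {"jaw":-1,"tx":0,"ty":0,"tz":0,"roll":0},
    {"jaw":-1,"tx":0,"ty":0,"tz":0,"roll":0},
    {"jaw":-1,"tx":0,"ty":0,"tz":0,"roll":0},
  ],
)

```text
clock: 26.1
ee_pos: [622.2, 147.2, 213.2]
orientation: [-180.0, 0.0, 174.7]
ft_force: [-1.0, 0.0, -0.1]
gripper_width: 7.8
gripper_force: 58.9
```

```bash
python3 - <<'E'
from h import *
go(619.6,148.5,147,175.1)
E
```

```text
roll -0.4 tx 2.7 ty 1.1 tz 66.2 len 66.2
```

Emit:
carry_out(
  moves=[
    {"jaw":-1,"tx":1,"ty":0.5,"tz":25,"roll":0},
    {"jaw":-1,"tx":1,"ty":0.4,"tz":25,"roll":0},
    {"jaw":-1,"tx":0,"ty":0,"tz":11,"roll":0},
    {"jaw":-1,"tx":0,"ty":0,"tz":4,"roll":0},
    {"jaw":-1,"tx":0,"ty":0,"tz":0.5,"roll":0},
    {"jaw":-1,"tx":0,"ty":0,"tz":0,"roll":0},
    {"jaw":-1,"tx":0,"ty":0,"tz":0,"roll":0},
  ],
)

```text
clock: 26.8
ee_pos: [621.1, 148.9, 148.4]
orientation: [180.0, 0.1, 174.7]
ft_force: [1.0, -0.8, 1.2]
gripper_width: 7.5
gripper_force: 59.4
```

Emit:
carry_out(
  moves=[
    {"jaw":-1,"tx":0.5,"ty":0,"tz":1,"roll":0},
    {"jaw":-1,"tx":0.5,"ty":0,"tz":0.5,"roll":0},
    {"jaw":-1,"tx":0,"ty":0,"tz":0,"roll":0},
  ],
)

```text
clock: 27.1
ee_pos: [620.0, 148.9, 146.7]
orientation: [-180.0, 0.1, 174.7]
ft_force: [0.8, -2.3, 4.5]
gripper_width: 7.3
gripper_force: 60.4
```

Contact made, so I release, back off and return to the rack for A.

Emit:
carry_out(
  moves=[
    {"jaw":-0.3,"tx":0,"ty":0,"tz":-1,"roll":0},
    {"jaw":-0.3,"tx":0,"ty":0,"tz":0,"roll":0},
    {"jaw":-0.3,"tx":0,"ty":0,"tz":-5,"roll":0},
    {"jaw":-0.3,"tx":0,"ty":0,"tz":-8,"roll":0},
    {"jaw":-0.3,"tx":0,"ty":0,"tz":-15,"roll":0},
    {"jaw":-0.3,"tx":0,"ty":0,"tz":-30,"roll":0},
    {"jaw":-0.3,"tx":0,"ty":0,"tz":-40,"roll":0},
    {"jaw":-0.3,"tx":0,"ty":0,"tz":-40,"roll":0},
    {"jaw":-0.3,"tx":0,"ty":0,"tz":-40,"roll":0},
    {"jaw":-0.3,"tx":0,"ty":0,"tz":-20,"roll":0},
    {"jaw":-0.3,"tx":0,"ty":0,"tz":0,"roll":0},
  ],
)

```text
clock: 28.2
ee_pos: [620.2, 149.4, 348.7]
orientation: [179.9, 0.3, 174.7]
ft_force: [0.8, -0.3, -0.3]
gripper_width: 30.1
gripper_force: 0.0
```

```bash
python3 - <<'E'
from h import *
here()
im=cam("wrist");cv2.imwrite("pics/w9.png",cv2.resize(im["pixels"][0:300,50:450,::-1],None,fx=1.5,fy=1.5))
for q in ["cassette0","guard","knob_grip"]: marks("wrist",im,q,Z[q])
go(530.7,-133.3,250,174.7)
E
```

```text
t 28.2 pos [620.2 149.4 348.7] rpy [179.9   0.3 174.7] q [ 13.5  26.3  38.8 102.2   0.   18.8] w 30.1 F [ 0.8 -0.3 -0.3] gf 0.0
wrist cassette0 0.88 [204.4 153.7] [611.2  65.9]
wrist cassette0 0.76 [226.5 158.1] [622.1 102.3]
wrist cassette0 0.63 [ 36.2 228.1] [ 717.3 -258.3]
wrist cassette0 0.59 [ 73.1 115.9] [ 530.2 -138.5]
wrist guard 0.6 [275.5  57.4] [467.7 199.6]
wrist knob_grip 0.84 [165.8  51.4] [459.1  41.2]
roll 0.0 tx 61.9 ty -289.3 tz 93.7 len 310.3
```

View pics/w9.png

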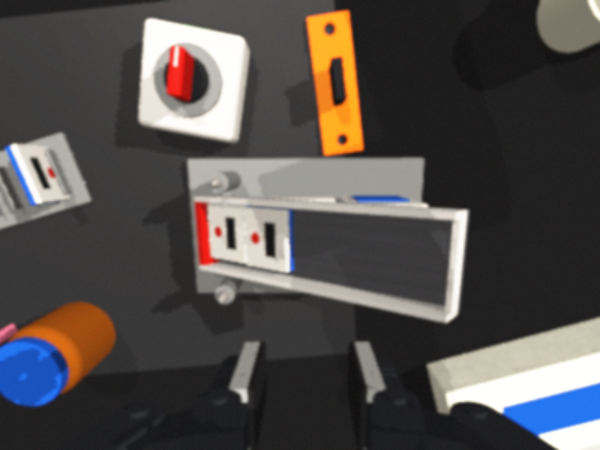

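Two cassettes are queued with white up (crop (230,233) and (268,240)). Now cassette A.

Emit:
carry_out(
  moves=[
    {"jaw":-0.3,"tx":8.8,"ty":-41.3,"tz":5,"roll":0},
    {"jaw":-0.3,"tx":8.8,"ty":-41.3,"tz":10,"roll":0},
    {"jaw":-0.3,"tx":8.8,"ty":-41.3,"tz":14,"roll":0},
    {"jaw":-0.3,"tx":8.8,"ty":-41.3,"tz":16,"roll":0},
    {"jaw":-0.3,"tx":8.8,"ty":-41.3,"tz":16,"roll":0},
    {"jaw":-0.3,"tx":8.8,"ty":-41.3,"tz":16,"roll":0},
    {"jaw":-0.3,"tx":8.8,"ty":-41.3,"tz":16,"roll":0},
    {"jaw":-0.3,"tx":0,"ty":0,"tz":0,"roll":0},
  ],
)

```text
clock: 29.2
ee_pos: [528.1, -136.6, 248.8]
orientation: [-180.0, -0.3, 174.4]
ft_force: [0.6, 0.8, 1.2]
gripper_width: 29.9
gripper_force: 0.0
```

Emit:
carry_out(
  moves=[
    {"jaw":-0.3,"tx":0,"ty":0,"tz":6.5,"roll":8.2},
    {"jaw":-0.3,"tx":0,"ty":0,"tz":6.5,"roll":8.2},
    {"jaw":-0.3,"tx":0,"ty":0,"tz":6.5,"roll":8.2},
    {"jaw":-0.3,"tx":0,"ty":0,"tz":6.5,"roll":8.2},
    {"jaw":-0.3,"tx":0,"ty":0,"tz":6.5,"roll":8.2},
    {"jaw":-0.3,"tx":0,"ty":0,"tz":6.5,"roll":8.2},
    {"jaw":-0.3,"tx":0,"ty":0,"tz":6.5,"roll":8.2},
    {"jaw":-0.3,"tx":0,"ty":0,"tz":6.5,"roll":8.2},
    {"jaw":-0.3,"tx":0,"ty":0,"tz":6.5,"roll":8.2},
    {"jaw":-0.3,"tx":0,"ty":0,"tz":6.5,"roll":8.2},
    {"jaw":-0.3,"tx":0,"ty":0,"tz":6.5,"roll":8.2},
    {"jaw":-0.3,"tx":0,"ty":0,"tz":6.5,"roll":8.2},
    {"jaw":-0.3,"tx":0,"ty":0,"tz":6.5,"roll":8.2},
    {"jaw":-0.3,"tx":0,"ty":0,"tz":6.5,"roll":8.2},
    {"jaw":-0.3,"tx":0,"ty":0,"tz":6.5,"roll":8.2},
    {"jaw":-0.3,"tx":0,"ty":0,"tz":6.5,"roll":8.2},
    {"jaw":-0.3,"tx":0,"ty":0,"tz":6.5,"roll":8.2},
    {"jaw":-0.3,"tx":0,"ty":0,"tz":6.5,"roll":8.2},
    {"jaw":-0.3,"tx":0,"ty":0,"tz":6.5,"roll":8.2},
    {"jaw":-0.3,"tx":0,"ty":0,"tz":6.5,"roll":8.2},
  ],
)

```text
clock: 31.2
ee_pos: [530.8, -132.4, 120.8]
orientation: [-180.0, 0.1, 10.4]
ft_force: [0.0, -0.5, -0.0]
gripper_width: 29.7
gripper_force: 0.0
```

```bash
python3 - <<'E'
from h import *
here();go(530.7,-133.3,36,10.7)
E
```

```text
t 31.2 pos [ 530.8 -132.4  120.8] rpy [-180.     0.1   10.4] q [-14.   18.3  -7.3  64.6   0.  155.6] w 29.7 F [ 0.  -0.5 -0. ] gf 0.0
roll -0.3 tx -0.2 ty 0.9 tz 84.8 len 84.8
```

Emit:
carry_out(
  moves=[
    {"jaw":-0.3,"tx":0,"ty":0.8,"tz":6,"roll":0},
    {"jaw":-0.3,"tx":0,"ty":0,"tz":30,"roll":0},
    {"jaw":-0.3,"tx":0,"ty":0,"tz":30,"roll":0},
    {"jaw":-0.3,"tx":0,"ty":0,"tz":18,"roll":0},
    {"jaw":-0.3,"tx":0,"ty":0,"tz":0,"roll":0},
    {"jaw":-0.3,"tx":0,"ty":0,"tz":0,"roll":0},
    {"jaw":-1,"tx":0,"ty":0,"tz":0,"roll":0},
    {"jaw":-1,"tx":0,"ty":0,"tz":0,"roll":0},
    {"jaw":-1,"tx":0,"ty":0,"tz":0,"roll":0},
    {"jaw":-1,"tx":0,"ty":0,"tz":0,"roll":0},
    {"jaw":-1,"tx":0,"ty":0,"tz":0,"roll":0},
  ],
)

```text
clock: 32.3
ee_pos: [532.4, -134.0, 39.0]
orientation: [179.9, -0.1, 10.7]
ft_force: [0.2, 0.3, 6.1]
gripper_width: 7.1
gripper_force: 59.3
```

Emit:
carry_out(
  moves=[
    {"jaw":-1,"tx":0,"ty":0,"tz":-10,"roll":0},
    {"jaw":-1,"tx":0,"ty":0,"tz":-30,"roll":0},
    {"jaw":-1,"tx":0,"ty":0,"tz":-40,"roll":0},
    {"jaw":-1,"tx":0,"ty":0,"tz":-40,"roll":0},
    {"jaw":-1,"tx":0,"ty":0,"tz":-40,"roll":0},
    {"jaw":-1,"tx":0,"ty":0,"tz":-40,"roll":0},
    {"jaw":-1,"tx":0,"ty":0,"tz":0,"roll":0},
  ],
)

```text
clock: 33.0
ee_pos: [533.7, -134.4, 244.1]
orientation: [179.8, -0.5, 10.7]
ft_force: [0.1, -0.3, -0.2]
gripper_width: 7.0
gripper_force: 58.8
```

Emit:
carry_out(
  moves=[
    {"jaw":-1,"tx":0,"ty":0,"tz":-4,"roll":-8.2},
    {"jaw":-1,"tx":0,"ty":0,"tz":-4,"roll":-8.2},
    {"jaw":-1,"tx":0,"ty":0,"tz":-4,"roll":-8.2},
    {"jaw":-1,"tx":0,"ty":0,"tz":-4,"roll":-8.2},
    {"jaw":-1,"tx":0,"ty":0,"tz":-4,"roll":-8.2},
    {"jaw":-1,"tx":0,"ty":0,"tz":-4,"roll":-8.2},
    {"jaw":-1,"tx":0,"ty":0,"tz":-4,"roll":-8.2},
    {"jaw":-1,"tx":0,"ty":0,"tz":-4,"roll":-8.2},
    {"jaw":-1,"tx":0,"ty":0,"tz":-4,"roll":-8.2},
    {"jaw":-1,"tx":0,"ty":0,"tz":-4,"roll":-8.2},
    {"jaw":-1,"tx":0,"ty":0,"tz":-4,"roll":-8.2},
    {"jaw":-1,"tx":0,"ty":0,"tz":-4,"roll":-8.2},
    {"jaw":-1,"tx":0,"ty":0,"tz":-4,"roll":-8.2},
    {"jaw":-1,"tx":0,"ty":0,"tz":-4,"roll":-8.2},
    {"jaw":-1,"tx":0,"ty":0,"tz":-4,"roll":-8.2},
    {"jaw":-1,"tx":0,"ty":0,"tz":-4,"roll":-8.2},
    {"jaw":-1,"tx":0,"ty":0,"tz":-4,"roll":-8.2},
    {"jaw":-1,"tx":0,"ty":0,"tz":-4,"roll":-8.2},
    {"jaw":-1,"tx":0,"ty":0,"tz":-4,"roll":-8.2},
    {"jaw":-1,"tx":0,"ty":0,"tz":-4,"roll":-8.2},
  ],
)

```text
clock: 35.0
ee_pos: [531.2, -133.8, 318.0]
orientation: [-180.0, -0.0, 175.1]
ft_force: [-0.1, -0.5, -1.2]
gripper_width: 7.5
gripper_force: 58.7
```

```bash
python3 - <<'E'
from h import *
here();go(623.3,191.7,250,175.1)
E
```

```text
t 35.0 pos [ 531.2 -133.8  318. ] rpy [-180.    -0.   175.1] q [-14.1  15.5  17.8  92.3  -0.   -9.2] w 7.5 F [-0.1 -0.5 -1.2] gf 58.70421923696995
roll -0.0 tx -64.0 ty 332.2 tz 68.0 len 345.0
```

Emit:
carry_out(
  moves=[
    {"jaw":-1,"tx":-8,"ty":41.5,"tz":8.5,"roll":0},
    {"jaw":-1,"tx":-8,"ty":41.5,"tz":8.5,"roll":0},
    {"jaw":-1,"tx":-8,"ty":41.5,"tz":8.5,"roll":0},
    {"jaw":-1,"tx":-8,"ty":41.5,"tz":8.5,"roll":0},
    {"jaw":-1,"tx":-8,"ty":41.5,"tz":8.5,"roll":0},
    {"jaw":-1,"tx":-8,"ty":41.5,"tz":8.5,"roll":0},
    {"jaw":-1,"tx":-8,"ty":41.5,"tz":8.5,"roll":0},
    {"jaw":-1,"tx":-8,"ty":41.5,"tz":8.5,"roll":0},
    {"jaw":-1,"tx":0,"ty":0,"tz":0,"roll":0},
    {"jaw":-1,"tx":0,"ty":0,"tz":0,"roll":0},
    {"jaw":-1,"tx":0,"ty":0,"tz":0,"roll":0},
  ],
)

```text
clock: 36.1
ee_pos: [625.7, 190.0, 250.1]
orientation: [-180.0, 0.0, 174.7]
ft_force: [-0.9, -0.7, -1.2]
gripper_width: 7.1
gripper_force: 58.9
```

```bash
python3 - <<'E'
from h import *
here();go(623.3,191.7,182,175.1)
E
```

```text
t 36.1 pos [625.7 190.  250.1] rpy [-180.     0.   174.7] q [16.9 26.7 25.  88.3 -0.  22.2] w 7.1 F [-0.9 -0.7 -1.2] gf 58.940872717648745
roll -0.4 tx 2.5 ty 1.5 tz 68.1 len 68.2
```

Emit:
carry_out(
  moves=[
    {"jaw":-1,"tx":1.5,"ty":0.8,"tz":25,"roll":0},
    {"jaw":-1,"tx":1,"ty":0.5,"tz":25,"roll":0},
    {"jaw":-1,"tx":0,"ty":0,"tz":13,"roll":0},
    {"jaw":-1,"tx":0,"ty":0,"tz":4,"roll":0},
    {"jaw":-1,"tx":0,"ty":0,"tz":1,"roll":0},
    {"jaw":-1,"tx":0,"ty":0,"tz":0,"roll":0},
    {"jaw":-1,"tx":0,"ty":0,"tz":0,"roll":0},
  ],
)

```text
clock: 36.8
ee_pos: [624.1, 192.2, 183.0]
orientation: [180.0, 0.1, 174.7]
ft_force: [0.5, -0.1, 0.5]
gripper_width: 7.0
gripper_force: 59.0
```

Emit:
carry_out(
  moves=[
    {"jaw":-1,"tx":0.5,"ty":0,"tz":1.5,"roll":0},
    {"jaw":-1,"tx":0,"ty":0,"tz":0.5,"roll":0},
    {"jaw":-1,"tx":0,"ty":0,"tz":0,"roll":0},
  ],
)

```text
clock: 37.1
ee_pos: [623.6, 192.2, 180.7]
orientation: [-180.0, 0.1, 174.7]
ft_force: [0.5, -2.5, 5.4]
gripper_width: 7.2
gripper_force: 60.4
```

Emit:
carry_out(
  moves=[
    {"jaw":-0.3,"tx":0,"ty":0,"tz":-1,"roll":0},
    {"jaw":-0.3,"tx":0,"ty":0,"tz":0,"roll":0},
    {"jaw":-0.3,"tx":0,"ty":0,"tz":-5,"roll":0},
    {"jaw":-0.3,"tx":0,"ty":0,"tz":-8,"roll":0},
    {"jaw":-0.3,"tx":0,"ty":0,"tz":-15,"roll":0},
    {"jaw":-0.3,"tx":0,"ty":0,"tz":-30,"roll":0},
    {"jaw":-0.3,"tx":0,"ty":0,"tz":-40,"roll":0},
    {"jaw":-0.3,"tx":0,"ty":0,"tz":-40,"roll":0},
    {"jaw":-0.3,"tx":0,"ty":0,"tz":-20,"roll":0},
    {"jaw":-0.3,"tx":40,"ty":0,"tz":0,"roll":0},
    {"jaw":-0.3,"tx":40,"ty":0,"tz":0,"roll":0},
    {"jaw":-0.3,"tx":30,"ty":0,"tz":0,"roll":0},
    {"jaw":-0.3,"tx":0,"ty":0,"tz":0,"roll":0},
    {"jaw":-0.3,"tx":0,"ty":0,"tz":0,"roll":0},
    {"jaw":-0.3,"tx":0,"ty":0,"tz":0,"roll":0},
  ],
)

```text
clock: 38.6
ee_pos: [514.3, 202.6, 339.0]
orientation: [180.0, 0.0, 174.7]
ft_force: [-0.5, -0.2, -0.6]
gripper_width: 30.0
gripper_force: 0.0
```

```bash
python3 - <<'E'
from h import *
here()
im=cam("wrist");cv2.imwrite("pics/w10.png",cv2.resize(im["pixels"][0:300,80:480,::-1],None,fx=2,fy=2,interpolation=cv2.INTER_CUBIC))
for q in ["cassette0","guard","guard_mid","knob_grip"]: marks("wrist",im,q,Z[q])
E
```

```text
t 38.6 pos [514.3 202.6 339. ] rpy [180.    0.  174.7] q [21.5 16.3 22.  95.6 -0.  26.8] w 30.0 F [-0.5 -0.2 -0.6] gf 0.0
wrist cassette0 0.94 [227.6 240.9] [662.9 140.2]
wrist cassette0 0.8 [203.8 228.7] [635.4 100.6]
wrist guard 0.74 [251.1 126.5] [467.5 201.3]
wrist guard_mid 0.79 [246.3 130.6] [473.5 192.4]
wrist guard_mid 0.48 [144.2 133.5] [462.   14.9]
wrist knob_grip 0.58 [141.2 133.9] [459.4  40.8]
```

View pics/w10.png

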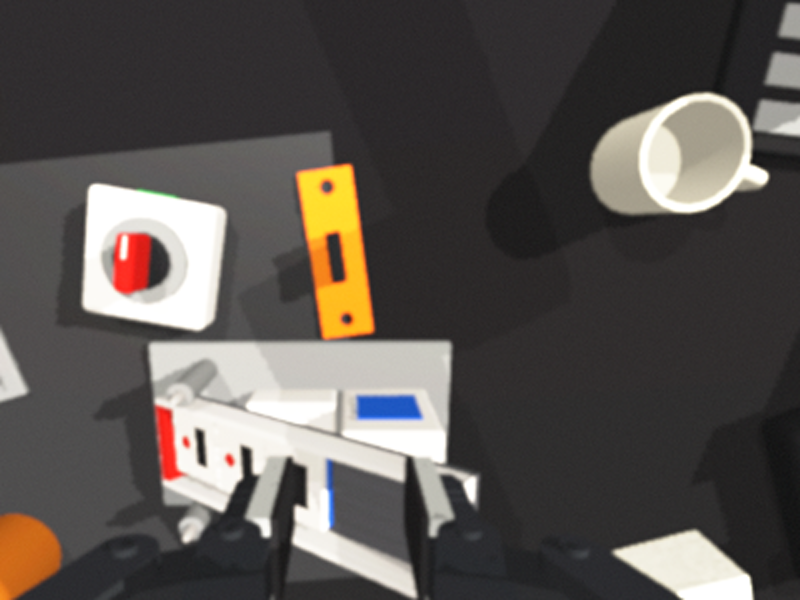

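```bash
python3 - <<'E'
from h import *
im=cam("wrist")
R=lambda p,z:ray(im,(p[0]/2+80,p[1]/2),z)
C=np.array([R(p,6) for p in[(296,171),(351,164),(323,339),(374,331)]]);print("corners",C.mean(0))
h=[R(p,6) for p in[(327,187),(347,319)]];d=h[1]-h[0];print("holes",h,(h[0]+h[1])/2,np.linalg.norm(d),np.degrees(np.arctan2(d[1],d[0])))
for a,b in((0,2),(1,3)): d=C[b]-C[a];print(np.linalg.norm(d),np.degrees(np.arctan2(d[1],d[0])))
r=[R(p,48) for p in[(327,235),(340,232),(333,283),(346,281)]];print("rib",np.mean(r,0))
k=[R(p,93) for p in[(118,234),(137,233),(115,291),(136,292)]];print("knob?",k)
go(469,199,90,175)
E
```

```text
corners [467.4 196.1   6. ]
holes [array([412. , 193.7,   6. ]), array([523.7, 199.9,   6. ])] [467.9 196.8   6. ] 111.83501509657052 3.1880993823226293
142.60817378893466 2.9727819406072418
140.8098155035403 3.097505331469759
rib [468.2 197.   48. ]
knob? [array([435.2,  46.8,  93. ]), array([435.7,  60.2,  93. ]), array([474.1,  36.6,  93. ]), array([476.3,  51.5,  93. ])]
roll -0.3 tx 44.6 ty -7.4 tz 248.3 len 252.4
```

```bash
python3 - <<'E'
from h import *
go(468,196.8,90,183.1)
E
```

```text
roll -8.4 tx 46.3 ty -3.2 tz 248.3 len 252.6
```

Emit:
carry_out(
  moves=[
    {"jaw":-0.3,"tx":0,"ty":0,"tz":0,"roll":-8.4},
    {"jaw":-0.3,"tx":9.2,"ty":-0.6,"tz":40,"roll":0},
    {"jaw":-0.3,"tx":9.2,"ty":-0.6,"tz":40,"roll":0},
    {"jaw":-0.3,"tx":9.2,"ty":-0.6,"tz":40,"roll":0},
    {"jaw":-0.3,"tx":9.2,"ty":-0.6,"tz":40,"roll":0},
    {"jaw":-0.3,"tx":9.2,"ty":-0.6,"tz":40,"roll":0},
    {"jaw":-0.3,"tx":0,"ty":0,"tz":40,"roll":0},
    {"jaw":-0.3,"tx":0,"ty":0,"tz":8,"roll":0},
    {"jaw":-0.3,"tx":0,"ty":0,"tz":0,"roll":0},
    {"jaw":-0.3,"tx":0,"ty":0,"tz":0,"roll":0},
    {"jaw":-0.3,"tx":0,"ty":0,"tz":0,"roll":0},
  ],
)

```text
clock: 40.0
ee_pos: [469.3, 197.6, 92.6]
orientation: [179.9, 0.2, -176.9]
ft_force: [-0.5, -0.4, -0.0]
gripper_width: 29.9
gripper_force: 0.0
```

```bash
python3 - <<'E'
from h import *
here();go(468,196.8,14,183.1)
im=cam("wrist")
for q in ["guard","guard_mid"]: marks("wrist",im,q,Z[q])
E
```

```text
t 40.0 pos [469.3 197.6  92.6] rpy [ 179.9    0.2 -176.9] q [ 22.8  15.8 -15.4  58.7  -0.   19.7] w 29.9 F [-0.5 -0.4 -0. ] gf 0.0
roll -0.0 tx 1.3 ty -0.7 tz 78.6 len 78.7
wrist guard 0.91 [253.  188.1] [468.6 196.5]
wrist guard_mid 0.67 [249.2 188.6] [468.5 192.9]
```

Emit:
carry_out(
  moves=[
    {"jaw":-0.3,"tx":1,"ty":-0.6,"tz":20,"roll":0},
    {"jaw":-0.3,"tx":0,"ty":0,"tz":30,"roll":0},
    {"jaw":-0.3,"tx":0,"ty":0,"tz":20,"roll":0},
    {"jaw":-0.3,"tx":0,"ty":0,"tz":8,"roll":0},
    {"jaw":-0.3,"tx":0,"ty":0,"tz":0,"roll":0},
    {"jaw":-0.3,"tx":0,"ty":0,"tz":0,"roll":0},
    {"jaw":-1,"tx":0,"ty":0,"tz":0,"roll":0},
    {"jaw":-1,"tx":0,"ty":0,"tz":0,"roll":0},
    {"jaw":-1,"tx":0,"ty":0,"tz":0,"roll":0},
    {"jaw":-1,"tx":0,"ty":0,"tz":0,"roll":0},
    {"jaw":-1,"tx":0,"ty":0,"tz":0,"roll":0},
  ],
)

```text
clock: 41.25
ee_pos: [467.7, 196.5, 13.9]
orientation: [180.0, 0.1, -176.9]
ft_force: [-1.0, 0.1, 6.0]
gripper_width: 10.2
gripper_force: 61.2
```

Emit:
carry_out(
  moves=[
    {"jaw":-1,"tx":0,"ty":0,"tz":-10,"roll":0},
    {"jaw":-1,"tx":0,"ty":0,"tz":-30,"roll":0},
    {"jaw":-1,"tx":0,"ty":0,"tz":-40,"roll":0},
    {"jaw":-1,"tx":0,"ty":0,"tz":-40,"roll":0},
    {"jaw":-1,"tx":0,"ty":0,"tz":-40,"roll":0},
    {"jaw":-1,"tx":0,"ty":0,"tz":-40,"roll":0},
    {"jaw":-1,"tx":0,"ty":0,"tz":-30,"roll":0},
    {"jaw":-1,"tx":0,"ty":0,"tz":-10,"roll":0},
    {"jaw":-1,"tx":0,"ty":0,"tz":0,"roll":8},
    {"jaw":-1,"tx":0,"ty":0,"tz":0,"roll":0},
    {"jaw":-1,"tx":0,"ty":0,"tz":0,"roll":0},
    {"jaw":-1,"tx":0,"ty":0,"tz":0,"roll":0},
  ],
)

```text
clock: 42.45
ee_pos: [466.4, 196.2, 252.0]
orientation: [-180.0, -0.1, 175.3]
ft_force: [-0.2, -0.9, -2.0]
gripper_width: 10.0
gripper_force: 60.2
```

```bash
python3 - <<'E'
from h import *
here()
im=cam("wrist");cv2.imwrite("pics/w11.png",cv2.resize(im["pixels"][100:384,120:400,::-1],None,fx=2,fy=2,interpolation=cv2.INTER_CUBIC))
go(612.3,66.3,250,175.1)
E
```

```text
t 42.5 pos [466.4 196.2 252. ] rpy [-180.    -0.1  175.3] q [22.8 11.2  2.5 81.4 -0.  27.6] w 10.0 F [-0.2 -0.9 -2. ] gf 60.22372484207153
roll 0.1 tx -156.4 ty -117.1 tz 2.1 len 195.4
```

View pics/w11.png

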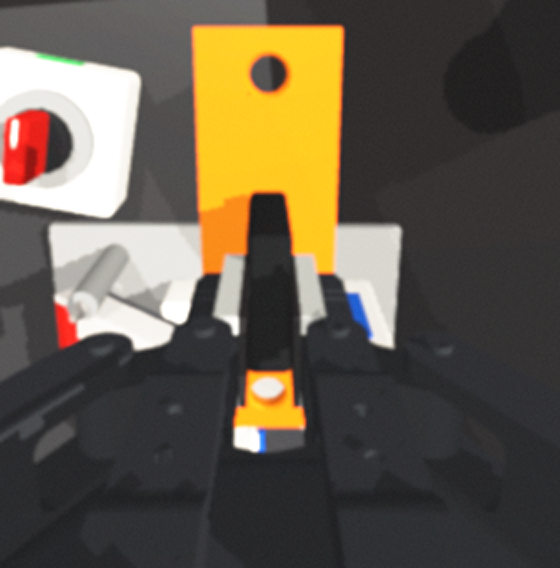

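```bash
python3 - <<'E'
from h import *
im=cam("wrist");H=im["hand_eye"]
def tool(uv,z):
    d=H[:3,:3]@np.array([(uv[0]-im["cx"])/im["fx"],(uv[1]-im["cy"])/im["fy"],1]);o=H[:3,3];return o+d*(z-o[2])/d[2]
for z in(6,8,11): 
    a,b=tool((254,136.5),z),tool((254,293),z);print(z,a,b,(a+b)/2,np.linalg.norm(a-b),np.degrees(np.arctan2((a-b)[1],(a-b)[0])))
E
```

```text
6 [56.  -0.2  6. ] [-52.5  -0.3   6. ] [ 1.7 -0.3  6. ] 108.54307524211318 0.027242168796745007
8 [55.9 -0.2  8. ] [-53.9  -0.3   8. ] [ 1.  -0.3  8. ] 109.79719588158518 0.02724216879674501
11 [55.6 -0.2 11. ] [-56.1  -0.3  11. ] [-0.2 -0.3 11. ] 111.67837684079323 0.027242168796744983
```

Emit:
carry_out(
  moves=[
    {"jaw":-1,"tx":-31.3,"ty":-23.4,"tz":0,"roll":0},
    {"jaw":-1,"tx":-31.3,"ty":-23.4,"tz":0,"roll":0},
    {"jaw":-1,"tx":-31.3,"ty":-23.4,"tz":0,"roll":0},
    {"jaw":-1,"tx":-31.3,"ty":-23.4,"tz":10,"roll":0},
    {"jaw":-1,"tx":-31.3,"ty":-23.4,"tz":20,"roll":0},
    {"jaw":-1,"tx":0,"ty":0,"tz":30,"roll":0},
    {"jaw":-1,"tx":0,"ty":0,"tz":30,"roll":0},
    {"jaw":-1,"tx":0,"ty":0,"tz":12,"roll":0},
    {"jaw":-1,"tx":0,"ty":0,"tz":0,"roll":0},
    {"jaw":-1,"tx":0,"ty":0,"tz":0,"roll":0},
    {"jaw":-1,"tx":0,"ty":0,"tz":0,"roll":0},
    {"jaw":-1,"tx":0,"ty":0,"tz":0,"roll":0},
  ],
)

```text
clock: 43.75
ee_pos: [613.5, 66.8, 152.3]
orientation: [180.0, 0.1, 175.1]
ft_force: [-0.3, -0.6, -1.3]
gripper_width: 10.0
gripper_force: 60.2
```

```bash
python3 - <<'E'
from h import *
here()
im=cam("wrist");cv2.imwrite("pics/w12.png",cv2.resize(im["pixels"][110:310,190:320,::-1],None,fx=4,fy=3,interpolation=cv2.INTER_CUBIC))
go(612.3,66.3,140,175.1)
E
```

```text
t 43.8 pos [613.5  66.8 152.3] rpy [180.    0.1 175.1] q [ 6.2 23.8  6.1 72.1 -0.  11.1] w 10.0 F [-0.3 -0.6 -1.3] gf 60.18262982368469
roll 0.0 tx 1.0 ty -0.5 tz 12.0 len 12.1
```

View pics/w12.png

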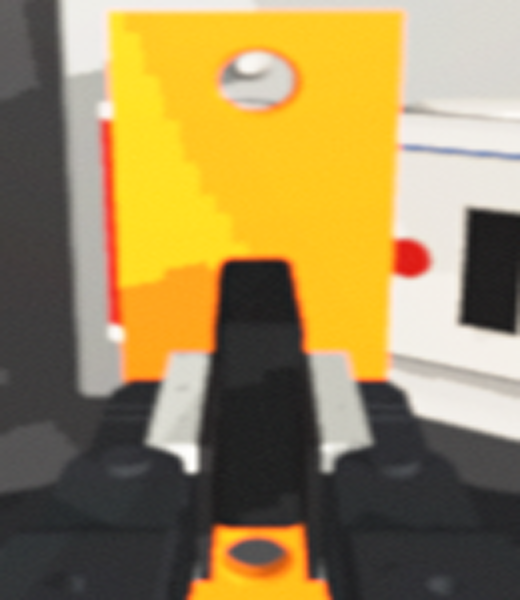

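```bash
python3 - <<'E'
from h import *
im=cam("wrist")
P=ray(im,(254.5,130.7),112);print(P)
s=state();a=np.radians(s["orientation"][2])
q=(P-s["ee_pos"]);print("pin in tool xy",q[0]*np.cos(a)+q[1]*np.sin(a),q[0]*np.sin(a)-q[1]*np.cos(a))
# where pin1/pin2 tips would appear
for x in(-56,56):
    t=np.radians(-4.9);print(proj(im,np.array([612.3+x*np.cos(t),66.3+x*np.sin(t),112])))
E
```

```text
[556.2  71.7 112. ]
pin in tool xy 57.19985594799005 0.14702971513174745
[253.7 131.2]
[253.8 270.2]
```

Emit:
carry_out(
  moves=[
    {"jaw":-1,"tx":0.9,"ty":0,"tz":10,"roll":0},
    {"jaw":-1,"tx":0,"ty":0,"tz":10,"roll":0},
    {"jaw":-1,"tx":0,"ty":0,"tz":4,"roll":0},
    {"jaw":-1,"tx":0,"ty":0,"tz":3,"roll":0},
    {"jaw":-1,"tx":0,"ty":0,"tz":2,"roll":0},
    {"jaw":-1,"tx":0,"ty":0,"tz":0,"roll":0},
    {"jaw":-1,"tx":0,"ty":0,"tz":0,"roll":0},
  ],
)

```text
clock: 44.55
ee_pos: [612.0, 66.5, 121.9]
orientation: [-180.0, 0.0, 175.1]
ft_force: [0.1, 0.5, -1.2]
gripper_width: 9.9
gripper_force: 60.2
```

Emit:
carry_out(
  moves=[
    {"jaw":-1,"tx":0,"ty":0,"tz":3,"roll":0},
    {"jaw":-1,"tx":0,"ty":0,"tz":3,"roll":0},
    {"jaw":-1,"tx":0,"ty":0,"tz":2,"roll":0},
    {"jaw":-1,"tx":0,"ty":0,"tz":2,"roll":0},
    {"jaw":-1,"tx":0,"ty":0,"tz":0,"roll":0},
    {"jaw":-1,"tx":0,"ty":0,"tz":0,"roll":0},
  ],
)

```text
clock: 45.15
ee_pos: [611.8, 66.5, 111.7]
orientation: [-180.0, -0.0, 175.1]
ft_force: [-0.9, 0.3, -1.9]
gripper_width: 9.9
gripper_force: 60.2
```

Emit:
carry_out(
  moves=[
    {"jaw":-1,"tx":0,"ty":0,"tz":1.5,"roll":0},
    {"jaw":-1,"tx":0,"ty":0,"tz":1,"roll":0},
    {"jaw":-1,"tx":0,"ty":0,"tz":0,"roll":0},
  ],
)

```text
clock: 45.45
ee_pos: [611.7, 66.5, 109.1]
orientation: [-180.0, -0.0, 175.1]
ft_force: [-0.3, 0.4, -2.7]
gripper_width: 10.2
gripper_force: 60.2
```

Emit:
carry_out(
  moves=[
    {"jaw":-1,"tx":0,"ty":0,"tz":1,"roll":0},
    {"jaw":-1,"tx":0,"ty":0,"tz":0.5,"roll":0},
    {"jaw":-1,"tx":0,"ty":0,"tz":0,"roll":0},
  ],
)

```text
clock: 45.75
ee_pos: [611.9, 66.5, 108.8]
orientation: [-180.0, 0.0, 175.1]
ft_force: [-3.0, -0.6, 7.1]
gripper_width: 10.3
gripper_force: 61.3
```

Emit:
carry_out(
  moves=[
    {"jaw":-0.3,"tx":0,"ty":0,"tz":0,"roll":0},
    {"jaw":-0.3,"tx":0,"ty":0,"tz":0,"roll":0},
    {"jaw":-0.3,"tx":0,"ty":0,"tz":0,"roll":0},
    {"jaw":-0.3,"tx":0,"ty":0,"tz":-10,"roll":0},
    {"jaw":-0.3,"tx":0,"ty":0,"tz":-20,"roll":0},
    {"jaw":-0.3,"tx":0,"ty":0,"tz":-30,"roll":0},
    {"jaw":-0.3,"tx":0,"ty":0,"tz":-40,"roll":0},
    {"jaw":-0.3,"tx":0,"ty":0,"tz":-40,"roll":0},
    {"jaw":-0.3,"tx":0,"ty":0,"tz":-40,"roll":0},
    {"jaw":-0.3,"tx":0,"ty":0,"tz":-40,"roll":0},
    {"jaw":-0.3,"tx":0,"ty":0,"tz":0,"roll":0},
    {"jaw":-0.3,"tx":0,"ty":0,"tz":0,"roll":0},
  ],
)

```text
clock: 46.95
ee_pos: [612.3, 66.6, 329.2]
orientation: [180.0, 0.1, 175.1]
ft_force: [-0.2, 0.6, -0.7]
gripper_width: 30.2
gripper_force: 0.0
```

```bash
python3 - <<'E'
from h import *
here()
im=cam("wrist");p=im["pixels"][:,:,::-1];cv2.imwrite("pics/w13.png",cv2.resize(p[20:290,110:420],None,fx=2.2,fy=2.2,interpolation=cv2.INTER_CUBIC))
for q in ["knob_grip","guard","guard_mid"]: marks("wrist",im,q,Z[q] if q=="knob_grip" else 98)
E
```

```text
t 47.0 pos [612.3  66.6 329.2] rpy [180.    0.1 175.1] q [ 6.2 23.2 30.8 97.5 -0.  11.1] w 30.2 F [-0.2  0.6 -0.7] gf 0.0
wrist knob_grip 0.96 [228.3  46.3] [456.1  45.5]
wrist guard 0.72 [252.7 162.1] [610.3  64.5]
wrist guard_mid 0.66 [252.5 164.9] [614.3  63.9]
```

View pics/w13.png

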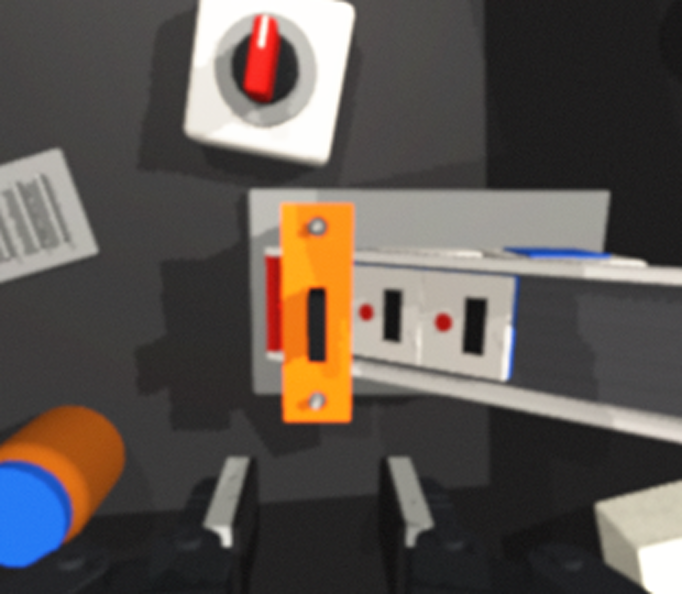

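```bash
python3 - <<'E'
from h import *
im=cam("wrist")
f=lambda u,v:ray(im,(u/2.2+110,v/2.2+20),93)
a,b=f(267.5,14),f(257.5,93);d=b-a;print(a,b,(a+b)/2,np.linalg.norm(d),np.degrees(np.arctan2(d[1],d[0])))
go(457,46,230,170)
E
```

```text
[434.3  52.7  93. ] [475.3  42.4  93. ] [454.8  47.5  93. ] 42.231359059695784 -14.190458006377341
roll 5.1 tx 148.5 ty -47.0 tz 96.6 len 183.3
```

```bash
python3 - <<'E'
from h import *
go(505,36,200,166.2)
E
```

```text
roll 8.9 tx 96.0 ty -55.0 tz 126.6 len 168.2
```

Emit:
carry_out(
  moves=[
    {"jaw":1,"tx":0,"ty":0,"tz":0,"roll":4.5},
    {"jaw":1,"tx":0,"ty":0,"tz":0,"roll":4.4},
    {"jaw":1,"tx":24,"ty":-13.8,"tz":31.6,"roll":0},
    {"jaw":1,"tx":24,"ty":-13.8,"tz":31.6,"roll":0},
    {"jaw":1,"tx":24,"ty":-13.8,"tz":31.6,"roll":0},
    {"jaw":1,"tx":24,"ty":-13.8,"tz":31.6,"roll":0},
    {"jaw":1,"tx":0,"ty":0,"tz":0,"roll":0},
    {"jaw":1,"tx":0,"ty":0,"tz":0,"roll":0},
    {"jaw":1,"tx":0,"ty":0,"tz":0,"roll":0},
  ],
)

```text
clock: 48.1
ee_pos: [507.0, 36.0, 202.4]
orientation: [180.0, 0.1, 166.2]
ft_force: [0.6, 0.7, -0.2]
gripper_width: 85.3
gripper_force: 0.0
```

```bash
python3 - <<'E'
from h import *
here()
im=cam("wrist");p=im["pixels"]
marks("wrist",im,"knob_grip",82)
hsv=cv2.cvtColor(p,cv2.COLOR_RGB2HSV);m=((hsv[...,0]<8)|(hsv[...,0]>172))&(hsv[...,1]>140)&(hsv[...,2]>60)
m=m.astype(np.uint8)
n,l,st,ce=cv2.connectedComponentsWithStats(m)
for i in range(1,n):
    if st[i,4]>150:
        print(st[i],ce[i])
        ys,xs=np.where((l==i)&(hsv[...,2]>0));r=cv2.minAreaRect(np.c_[xs,ys].astype(np.float32));print(r)
t=np.radians(-13.8);ex=np.array([np.cos(t),np.sin(t),0]);ey=np.array([-ex[1],ex[0],0])
for c in([455,48,93],):
  print([proj(im,np.array(c)+ex*a*21+ey*b*7) for a in(-1,1) for b in(-1,1)])
cv2.imwrite("pics/w14.png",cv2.resize(p[90:230,190:310,::-1],None,fx=4,fy=4,interpolation=cv2.INTER_CUBIC))
E
```

```text
t 48.1 pos [507.   36.  202.4] rpy [180.    0.1 166.2] q [ 4.1 12.  -3.7 74.2 -0.  17.9] w 85.3 F [ 0.6  0.7 -0.2] gf 0.0
wrist knob_grip 0.66 [371.1 268.7] [637.7 141. ]
wrist knob_grip 0.62 [251.4 135. ] [459.6  44.5]
[244 110  17  44 595] [251.8 132.8]
((252.0, 131.5), (43.0, 16.0), 90.0)
[266 230  18  49 452] [273.5 253.7]
((274.3243103027344, 253.44593811035156), (48.99089813232422, 11.343530654907227), 80.53767395019531)
[array([246.2, 107.3]), array([261.1, 107.3]), array([246.5, 152.3]), array([260.9, 152.3])]
```

View pics/w14.png

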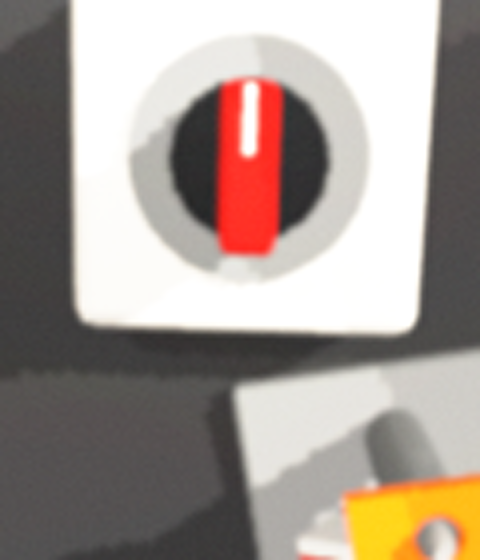

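```bash
python3 - <<'E'
from h import *
go(456,46.7,64,166.2)
E
```

```text
roll 0.0 tx 52.3 ty -1.9 tz 138.5 len 148.0
```

Emit:
carry_out(
  moves=[
    {"jaw":1,"tx":26,"ty":-1,"tz":25,"roll":0},
    {"jaw":1,"tx":26,"ty":-1,"tz":25,"roll":0},
    {"jaw":1,"tx":0,"ty":0,"tz":30,"roll":0},
    {"jaw":1,"tx":0,"ty":0,"tz":30,"roll":0},
    {"jaw":1,"tx":0,"ty":0,"tz":20,"roll":0},
    {"jaw":1,"tx":0,"ty":0,"tz":8,"roll":0},
    {"jaw":1,"tx":0,"ty":0,"tz":0,"roll":0},
    {"jaw":1,"tx":0,"ty":0,"tz":0,"roll":0},
  ],
)

```text
clock: 49.0
ee_pos: [455.7, 46.4, 64.3]
orientation: [180.0, 0.1, 166.2]
ft_force: [0.7, 0.5, 1.1]
gripper_width: 85.5
gripper_force: 0.0
```

```bash
python3 - <<'E'
from h import *
here();go(456,46.7,64,166.2)
E
```

```text
t 49.0 pos [455.7  46.4  64.3] rpy [180.    0.1 166.2] q [  5.8  12.8 -24.4  52.8  -0.   19.6] w 85.5 F [0.7 0.5 1.1] gf 0.0
roll 0.0 tx -0.3 ty 0.3 tz 0.3 len 0.5
```

Emit:
carry_out(
  moves=[
    {"jaw":0,"tx":0,"ty":0,"tz":0,"roll":0},
    {"jaw":-0.3,"tx":0,"ty":0,"tz":0,"roll":0},
    {"jaw":-1,"tx":0,"ty":0,"tz":0,"roll":0},
    {"jaw":-1,"tx":0,"ty":0,"tz":0,"roll":0},
    {"jaw":-1,"tx":0,"ty":0,"tz":0,"roll":0},
    {"jaw":-1,"tx":0,"ty":0,"tz":0,"roll":0},
    {"jaw":-1,"tx":0,"ty":0,"tz":0,"roll":0},
    {"jaw":-1,"tx":0,"ty":0,"tz":0,"roll":0},
  ],
)

```text
clock: 49.8
ee_pos: [454.6, 46.4, 63.8]
orientation: [180.0, 0.0, 166.2]
ft_force: [-2.0, 0.3, 5.9]
gripper_width: 11.6
gripper_force: 58.6
```

Emit:
carry_out(
  moves=[
    {"jaw":-1,"tx":0,"ty":0,"tz":0,"roll":6},
    {"jaw":-1,"tx":0,"ty":0,"tz":0,"roll":6},
    {"jaw":-1,"tx":0,"ty":0,"tz":0,"roll":6},
    {"jaw":-1,"tx":0,"ty":0,"tz":0,"roll":6},
    {"jaw":-1,"tx":0,"ty":0,"tz":0,"roll":6},
    {"jaw":-1,"tx":0,"ty":0,"tz":0,"roll":6},
    {"jaw":-1,"tx":0,"ty":0,"tz":0,"roll":6},
    {"jaw":-1,"tx":0,"ty":0,"tz":0,"roll":6},
    {"jaw":-1,"tx":0,"ty":0,"tz":0,"roll":6},
    {"jaw":-1,"tx":0,"ty":0,"tz":0,"roll":6},
    {"jaw":-1,"tx":0,"ty":0,"tz":0,"roll":5},
    {"jaw":-1,"tx":0,"ty":0,"tz":0,"roll":2},
    {"jaw":-1,"tx":0,"ty":0,"tz":0,"roll":0},
    {"jaw":-1,"tx":0,"ty":0,"tz":0,"roll":0},
  ],
)

```text
clock: 51.2
ee_pos: [456.6, 48.0, 63.9]
orientation: [179.8, -0.2, 99.3]
ft_force: [6.5, 8.2, -1.6]
gripper_width: 11.3
gripper_force: 58.6
```

```bash
python3 - <<'E'
from h import *
s=here();print(np.round(s["ft_torque"],3))
E
```

```text
t 51.2 pos [456.6  48.   63.9] rpy [179.8  -0.2  99.3] q [  5.9  12.8 -24.4  52.5   0.2  86.6] w 11.3 F [ 6.5  8.2 -1.6] gf 58.554571866989136
[ 1.9 -1.2  0.1]
```

Emit:
carry_out(
  moves=[
    {"jaw":-1,"tx":0.8,"ty":0.7,"tz":0,"roll":1.5},
    {"jaw":-1,"tx":0,"ty":0,"tz":0,"roll":1.5},
    {"jaw":-1,"tx":0,"ty":0,"tz":0,"roll":1},
    {"jaw":-1,"tx":0,"ty":0,"tz":0,"roll":0},
    {"jaw":-1,"tx":0,"ty":0,"tz":0,"roll":0},
  ],
)

```text
clock: 51.7
ee_pos: [456.8, 48.2, 63.8]
orientation: [179.8, -0.1, 95.3]
ft_force: [4.8, 5.0, -0.4]
gripper_width: 11.7
gripper_force: 58.9
```

```bash
python3 - <<'E'
from h import *
s=here();print(np.round(s["ft_torque"],3))
E
```

```text
t 51.7 pos [456.8  48.2  63.8] rpy [179.8  -0.1  95.3] q [  6.   12.8 -24.4  52.6   0.1  90.7] w 11.7 F [ 4.8  5.  -0.4] gf 58.86389672756195
[ 1.  -0.9  0.3]
```

Emit:
carry_out(
  moves=[
    {"jaw":-1,"tx":0.3,"ty":0.3,"tz":0,"roll":1.5},
    {"jaw":-1,"tx":0,"ty":0,"tz":0,"roll":1},
    {"jaw":-1,"tx":0,"ty":0,"tz":0,"roll":0},
    {"jaw":-1,"tx":0,"ty":0,"tz":0,"roll":0},
    {"jaw":-1,"tx":0,"ty":0,"tz":0,"roll":0},
    {"jaw":-1,"tx":0,"ty":0,"tz":0,"roll":0},
    {"jaw":-1,"tx":0,"ty":0,"tz":0,"roll":0},
    {"jaw":-1,"tx":0,"ty":0,"tz":0,"roll":0},
  ],
)

```text
clock: 52.5
ee_pos: [456.8, 48.2, 63.9]
orientation: [179.8, -0.1, 92.8]
ft_force: [5.1, 3.2, -0.0]
gripper_width: 11.5
gripper_force: 60.6
```

```bash
python3 - <<'E'
from h import *
s=here();print(np.round(s["ft_torque"],3))
E
```

```text
t 52.5 pos [456.8  48.2  63.9] rpy [179.8  -0.1  92.8] q [  6.   12.9 -24.4  52.6   0.1  93.2] w 11.5 F [ 5.1  3.2 -0. ] gf 60.55307110596914
[ 0.8 -1.   1. ]
```

Emit:
carry_out(
  moves=[
    {"jaw":1,"tx":0,"ty":0,"tz":0,"roll":0},
    {"jaw":1,"tx":0,"ty":0,"tz":0,"roll":0},
    {"jaw":1,"tx":0,"ty":0,"tz":0,"roll":0},
    {"jaw":1,"tx":0,"ty":0,"tz":0,"roll":0},
    {"jaw":1,"tx":0,"ty":0,"tz":0,"roll":0},
    {"jaw":1,"tx":0,"ty":0,"tz":0,"roll":0},
    {"jaw":1,"tx":0,"ty":0,"tz":0,"roll":0},
    {"jaw":1,"tx":0,"ty":0,"tz":0,"roll":0},
    {"jaw":1,"tx":0,"ty":0,"tz":-10,"roll":0},
    {"jaw":1,"tx":0,"ty":0,"tz":-20,"roll":0},
    {"jaw":1,"tx":0,"ty":0,"tz":-40,"roll":0},
    {"jaw":1,"tx":0,"ty":0,"tz":-40,"roll":0},
    {"jaw":1,"tx":0,"ty":0,"tz":-40,"roll":0},
    {"jaw":1,"tx":0,"ty":0,"tz":-40,"roll":0},
    {"jaw":1,"tx":0,"ty":0,"tz":-40,"roll":0},
    {"jaw":1,"tx":0,"ty":-30,"tz":-40,"roll":0},
    {"jaw":1,"tx":0,"ty":-30,"tz":0,"roll":0},
    {"jaw":1,"tx":0,"ty":0,"tz":0,"roll":0},
    {"jaw":1,"tx":0,"ty":0,"tz":0,"roll":0},
  ],
)

```text
clock: 54.4
ee_pos: [395.2, 44.7, 334.2]
orientation: [179.9, -0.0, 92.7]
ft_force: [0.2, 0.4, -0.6]
gripper_width: 85.7
gripper_force: 0.0
```

```bash
python3 - <<'E'
from h import *
here()
w=cam("wrist");s=cam("scene")
for q,z in(("guard_mid",98),("pin_mid",95)): marks("scene",s,q,z)
a=cv2.resize(w["pixels"][0:300,:,::-1],None,fx=1.4,fy=1.4);a=a[:, :560]
b=cv2.resize(s["pixels"][110:250,130:380,::-1],None,fx=2,fy=2)[:170]
c=np.zeros((420+170,560,3),np.uint8);c[:420]=a[:420];c[420:,:500]=b
cv2.imwrite("pics/w15.png",c)
E
```

```text
t 54.4 pos [395.2  44.7 334.2] rpy [179.9  -0.   92.7] q [ 6.5  0.2  1.8 91.5 -0.  93.8] w 85.7 F [ 0.2  0.4 -0.6] gf 0.0
scene guard_mid 0.71 [278.6 195.6] [614.2  55.1]
scene pin_mid 0.72 [282.8 192.7] [608.7  72.2]
scene pin_mid 0.5 [232.8 280. ] [ 776.4 -171.8]
```

View pics/w15.png

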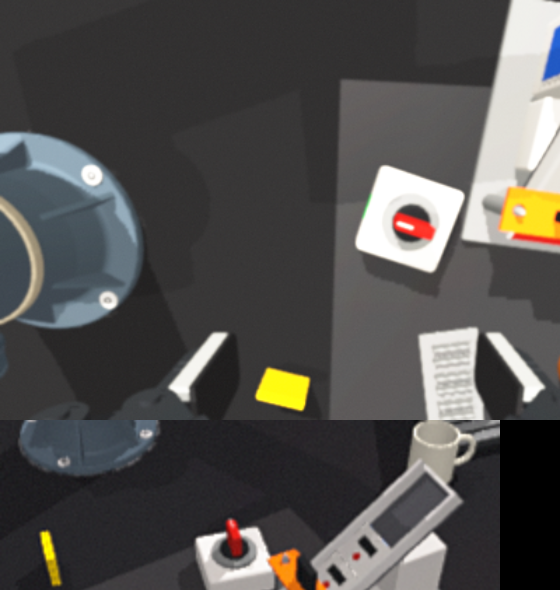

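The knob has sprung back to rest, the guard sits on both pins, the cassettes are queued white up, and the rack is empty.

```bash
python3 -c "
from station import *
print(job_done())"
```

```text
the job is handed in; nothing more can be done
None
```

I loaded all three cassettes white face up, seated the guard plate on both pins, turned the start knob to its stop and let it spring back, then handed the job in at about 54 s; I viewed 17 pictures, over the limit of 14.

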